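# Load a tube rack into the reader past its spring gate

## Robot

A 6-joint arm with a two-finger parallel gripper is mounted at the origin on the work surface. World frame = base frame: x ahead of the robot, y to its left, z up, the work surface at z = 0. Lengths are in mm, angles in degrees, forces in N, time in s.
With the tool pointing down it reaches from about 300 to 850 mm from the base axis. Payload 4.2 kg.
Tool frame: the origin (TCP) lies at the very end of the fingers, on their centre line; the grasp point (between the pads) lies 19 mm behind it; x points along the fingers, y is the direction in which the jaws open and shut, and the axes are right-handed (so a half turn about x gives the same grasp; the last joint's range is limited). The gripper opens to 91 mm and grips with 3 to 60 N. Pads are 32 mm wide; open, the fingers measure 118 mm over their backs; the gripper's body (76 mm by 178 mm) begins 60 mm behind the grasp point.
Start: joints at [-70.474, 18.312, 89.639, -0, 72.044, -1.146], TCP at [202.993, -537.996, 185.576] pointing down, gripper open.
Joint ranges: [-177.97, 177.97], [-48.28, 115.42], [12.27, 149.76], [-77.06, 257.06], [2.81, 150.46], [-146.56, 146.56]. Speed limits (degrees/s): [147.25, 147.25, 180, 180, 180, 180].

## Interface

Orientations are given as [roll, pitch, yaw] about the fixed x, y, z axes, in that order (R = Rz(yaw) Ry(pitch) Rx(roll)).
In Python, from workcell import sensors, grab_frame, job_done, finder gives the robot as it stands.
- The arm moves only by the tool play_rows, never from a script. Its argument "motion" is a list of rows, each a list of 5 numbers: the shift along the world's x, y, z in m, then the turn about the world's z in rad, then the opening, from 0 (shut) to 1 (fully open). In form: [[tx, ty, tz, roll, fingers], ...]. A call has exactly 8 rows; each row is the pose to reach, as a shift and turn from the pose commanded when the call began; what a row does not reach only later rows make up. A row lasts 1/12 s, in which the tool goes at most 41.7 mm and 7.16 degrees, less where a joint would pass 70% of its speed; a pose out of reach is approached as far as the arm can. A call with a gripper value outside its range is refused whole. The fingers move at their own pace and stop on an object; "squeeze" is the grip in N (left out, the last holds). Time passes only in rows, so rows that repeat a pose let the fingers close, or fill a call up. It gives the time, the measured TCP pose, the force and the opening at its end, in the units of the state.
- sensors.state(): the state, without advancing time (a new reading comes with each control period).
- grab_frame(name): name is "side" or "top"; returns a dict with "img" (420x560x3 uint8, blue, green, red), "fx", "fy", "cx", "cy" (pixels), "rvec" (rotation vector, rad) and "tvec" (3), from world to camera coordinates, as OpenCV has them. Camera axes: x right, y down, z forward; pixel columns grow to the right and rows downward; lengths in mm; the calibration is good to about 2 mm. A picture is of the moment at which its call begins. There is no depth.
- job_done(): hands the job in, once; it reports no verdict.
Trained networks look in a picture, given as the dict that the camera call returned (one of the last four; its "shot" number tells which), for a name from the list of things; names that differ only in an ending like _2 or _b are one class to them, and where a whole thing is asked for, a point or a joint stands for the part that bears it (a point fixed in the world has none). Each returns a list of dicts, best first, with "conf" (0 to 1); they miss things now and then, are a little off and sometimes report something else, mostly with a low value. They report only what shows in the picture. A call takes as long as a camera call.
- finder.spot_in(picture, label): "point" ([column, row] in pixels, amid what is visible of it).
- finder.spot_point(picture, label): "point" ([column, row] in pixels: a listed point, or the origin of a listed thing).
The state is a dict: "time_s": time; "qpos": joint angles; "qvel": joint speeds; "effort": joint torques, N m; "ee_pos": TCP position; "ee_rot": TCP orientation; "force": force on the tool from outside, world axes, zero at the start; "torque": the same for the moment, N m; "gripper_width": finger opening in mm.
Only numpy, scipy, OpenCV 4.12 (cv2) and the standard library are available. Lean on these libraries where they do the work, as an engineer would, in place of code of your own. Each camera call takes 0.05 s, during which the arm holds its last target.

## Task

Load the green tube rack into the reader: with one finger press the blue paddle against the outside of the chute wall so that the orange gate swings up, and keep it held wide open while the other finger pushes the rack along the chute, past the gate, until it is fully home against the reader's back stop. Only then let go, so that the gate springs fully shut behind the rack. Just push the rack, never lift it; the gate must not come down on it or catch it, and leave the tip box, its lid, the marker and the bottle alone.

Things in the scene. Friction and masses are not known exactly. Their poses are not given: they have to be found in the camera images.
- loader: Fixed rack loader: grey plinth 365 x 128 x 10 mm with a straight chute of two aluminium walls leading into a low white reader (65 mm high). Origin on the bench, mid-width of the chute, in the plane of the gate. x runs along the chute in the pushing direction, y to the left, z up. Walls: inner faces at y = +/-39.5 mm, 6 mm thick, tops 56 mm above the bench; chute floor 10 mm above it.
- mouth (a point): Start of the straight chute walls, mid-width, on the chute floor; loader frame (-130, 0, 10) mm. A flared lead-in goes on to about x = -154 mm and the plinth to x = -165 mm.
- back_stop (a point): Foot of the reader's face that stops the rack, mid-width, on the chute floor; loader frame (72, 0, 10) mm.
- hinge (a point): Fixed point on the gate's hinge axis, above the middle of the left wall; loader frame (0, 42.5, 62) mm. The axis runs along the chute. Hinge knuckles stand on the left wall up to 66 mm above the bench. Orange gate blade, steel axle and blue paddle are one rigid part turning on this axis.
- gate (a joint): Gate angle, rad: 0 shut (blocks the rack), 1.36 paddle upright, 1.45 end stop. Above 1.15 the blade is clear over the rack. Wide open it stands up to 34 mm above the hinge axis; swinging, it reaches at most 44 mm right of it: a finger in the lane kept below y = -3 mm (loader frame) clears it. Let go, a spring shuts it: 0.055 N m shut, 0.12 N m open (3 to 6 N at the paddle).
- paddle (a point): Middle of the outer lower edge of the blue paddle, moves with the gate. The paddle is a flat plate 160 mm long, 4 mm thick, outside the left wall, from x = -140 to +20 mm (loader frame). Shut, it sticks out level to the left, 36 mm from the hinge axis. Pressed down and in to 1.36 rad it hangs upright: outer face 11 mm left of the hinge axis, lower edge 34 mm below it.
- blade (a point): Lower free corner of the orange gate blade, moves with the gate. The blade is 6 mm thick along the chute. Shut, it hangs into the left part of the lane, to 32 mm right of the hinge axis and 30 mm below it; pressing the paddle swings it up about the hinge axis.
- rack: Green rack of 12 capped tubes (white and yellow caps), loose in the chute: 58 mm along the chute (x), 76 mm across, 40 mm tall plus 3 mm caps, 0.15 to 0.31 kg. Origin: centre of underside, on the chute floor. Starts 20 to 55 mm short of the gate plane; push its plain rear plate (x = -29 mm). Home: origin 43 mm past the gate plane, rear face 14 mm past it.
- tip_box: Bystander: yellow pipette-tip box, 84 x 122 x 57 mm, to the right of the loader. Origin at the centre of its underside.
- tip_box_lid: Bystander: flat yellow lid of the tip box, 86 x 124 x 18 mm, lying on the bench to the right of the loader. Origin at the centre of its underside.
- marker: Bystander: black and blue marker pen, 130 mm long, 11 mm thick, lying on the bench left of the loader, along its own x. Origin at the middle of its underside.
- reagent: Bystander: small amber bottle, 42 mm across, 75 mm tall, standing left of the loader. Origin at the centre of its underside.

How it is judged (in metres and radians):
On the way, in this order (a step that is already met when the one before it is completed fails the run):
1. the gate is raised clear while the rack is still wholly in front of it (value of joint gate above 1.12 rad and x of rack in the frame of loader below -0.032 m), for 0.1 s.
2. the rack is half way past the gate, the gate held open (value of joint gate above 1.12 rad and x of rack in the frame of loader above -0.003 m), for 0.05 s.
3. the rack is fully home with the gate still held open (value of joint gate above 1.12 rad and x of rack in the frame of loader above 0.038 m), for 0.05 s.
At the end, for the whole second after the job is handed in: The rack stands flat on the chute floor, at rest, within 6 mm of fully home against the back stop, and the gate has sprung fully shut (within 0.06 rad) behind it (x of rack in the frame of loader above 0.037 m and z of rack in the frame of loader below 0.013 m and angle between rack's own z axis and vertical below 0.06 rad and value of joint gate below 0.06 rad and linear speed of rack below 0.01 m/s); the robot touches nothing.
It fails at once if the rack is lifted more than 10 mm off the chute floor (z of rack in the frame of loader above 0.02 m).
It fails at once if the rack is tipped more than about 17 degrees (angle between rack's own z axis and vertical above 0.3 rad).
It fails at once if the gate comes down on the rack or the rack runs into the gate (more than 1 N) (contact force between gate and rack above 1 N).
It fails at once if the tip box, its lid, the marker or the bottle is moved more than 15 mm (distance of any of tip_box, tip_box_lid, marker, reagent from where it was at the start of the episode above 0.015 m).
It also fails if it takes over 42 s, if anything falls off the work surface, if the arm or the gripper's body presses on something with over 40 N, if the wrist force passes 120 N, or if a joint passes its speed limit or range.

## Working session

There is one attempt and no reset: what is moved stays moved. The work goes in short steps, Python scripts to look and compute and a tool call to move; the robot and the scene stay as the last step left them, time stands still between calls to the robot, and variables do not carry over. Pictures are saved under pics/ and viewed, and the job is handed in when it is done.

Besides the shell and the picture viewer there is one more tool, called by a JSON object that holds its "fn" and its "kwargs". play_rows: Moves the arm, as the interface text tells. Its arguments: {"type":"object","properties":{"motion":{"type":"array","items":{"type":"array","items":{"type":"number"}}},"squeeze":{"type":"number"}},"required":["motion"]}

```bash
mkdir -p pics; ls; cat > h.py <<'E'
import numpy as np, cv2
from workcell import sensors, grab_frame, finder
def save(p,n): cv2.imwrite('pics/'+n,p['img'])
def K(p): return np.array([[p['fx'],0,p['cx']],[0,p['fy'],p['cy']],[0,0,1.]])
def proj(p,X): return cv2.projectPoints(np.asarray(X,float).reshape(-1,3),np.array(p['rvec'],float),np.array(p['tvec'],float),K(p),None)[0].reshape(-1,2)
def onz(p,uv,z):
    R=cv2.Rodrigues(np.array(p['rvec'],float))[0];t=np.array(p['tvec'],float).ravel()
    C=-R.T@t;d=R.T@np.linalg.inv(K(p))@np.array([uv[0],uv[1],1.]);s=(z-C[2])/d[2];return C+s*d
E
python3 - <<'E'
from h import *
print(sensors.state())
for n in ['side','top']:
    p=grab_frame(n);save(p,n+'0.png');print(n,{k:v for k,v in p.items() if k!='img'})
    for l in ['mouth','back_stop','hinge','paddle','blade','rack','tip_box','tip_box_lid','marker','reagent','loader']:
        r=finder.spot_point(p,l); print(l,[(np.round(x['point'],1).tolist(),round(x['conf'],2)) for x in r[:2]])
E
```

```text
pics
{'time_s': 0.0, 'qpos': array([-7.04730647e+01,  1.83502982e+01,  8.97061994e+01, -2.36839603e-04,
        7.20443501e+01, -1.14612231e+00]), 'qvel': array([-0.05194512,  0.00100215,  0.11517798, -0.03421901,  0.06339535,
       -0.15603685]), 'effort': array([-3.08599061e-03, -4.12460876e+01, -2.31976461e+01,  7.25237187e-02,
        4.57431015e-02, -1.36434001e-04]), 'ee_pos': array([ 202.80552534, -537.44952978,  184.73519554]), 'ee_rot': array([-91.01819082,  89.89915207, 109.65494002]), 'force': array([-0.13617257, -0.7613318 ,  0.60608529]), 'torque': array([ 0.01893259,  0.02592165, -0.01241244]), 'gripper_width': 91.50869201994935}
side {'fx': 537.0949377557625, 'fy': 537.0949377557625, 'cx': 277.9989070050487, 'cy': 205.77795665314017, 'rvec': array([ 0.63011357, -2.62761338,  1.19068618]), 'tvec': array([532.32027984, 212.56672661, 914.65928431]), 'shot': 1}
mouth [([338.9, 201.7], 0.57)]
back_stop [([269.8, 161.7], 0.59)]
hinge [([278.5, 167.8], 0.98)]
paddle [([293.7, 187.6], 0.68)]
blade [([292.0, 169.6], 0.75)]
rack [([315.5, 191.6], 0.8)]
tip_box [([347.9, 144.7],
[... 196 characters left out ...]
2, 186.4], 0.41)]
top {'fx': 423.7772047960937, 'fy': 423.7772047960937, 'cx': 291.00222537140934, 'cy': 213.83199232784224, 'rvec': array([ 2.18752011, -2.14978694,  0.13468529]), 'tvec': array([ 18.57178256, 586.03347905, 900.87782965]), 'shot': 2}
mouth [([347.0, 256.0], 0.9), ([345.9, 191.4], 0.69)]
back_stop [([370.8, 173.1], 0.95)]
hinge [([344.6, 192.8], 0.57)]
paddle [([324.5, 214.4], 0.72), ([290.2, 149.6], 0.38)]
blade [([355.7, 197.1], 0.74)]
rack [([352.4, 225.0], 0.8)]
tip_box [([443.1, 227.5], 0.63), ([273.3, 213.8], 0.24)]
tip_box_lid [([434.1, 295.9], 0.55)]
marker [([270.3, 216.2], 0.62)]
reagent [([290.4, 151.0], 0.88)]
loader [([360.6, 202.8], 0.8), ([442.6, 227.7], 0.46)]
```

View pics/side0.png

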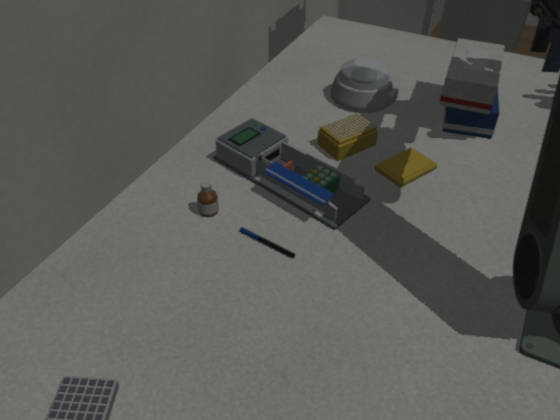

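View pics/top0.png

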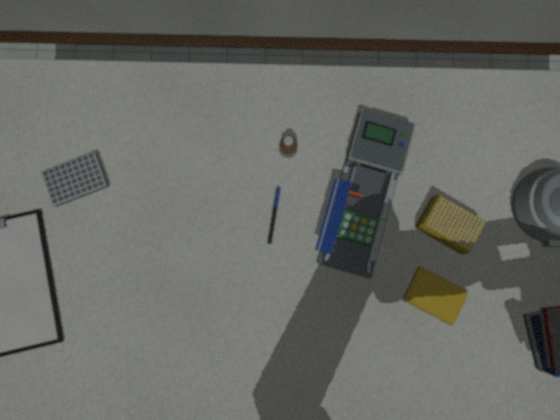

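```bash
python3 - <<'E'
from h import *
s=grab_frame('side');t=grab_frame('top')
pts={'mouth':([-130,0,10],[338.9,201.7],[347,256]),'bs':([72,0,10],[269.8,161.7],[370.8,173.1]),'hinge':([0,42.5,62],[278.5,167.8],[344.6,192.8]),'loader':([0,0,0],[290.2,184.1],[360.6,202.8]),
'paddle':([-60,78.5,62],[293.7,187.6],[324.5,214.4])}
for k,(L,a,b) in pts.items(): print(k,onz(s,a,L[2]),onz(t,b,L[2]))
print('rack',onz(s,[315.5,191.6],10),onz(t,[352.4,225],10))
from scipy.optimize import least_squares
def w(v,L): 
    c,sn=np.cos(v[2]),np.sin(v[2]);return [v[0]+c*L[0]-sn*L[1],v[1]+sn*L[0]+c*L[1],L[2]]
def f(v):
    r=[]
    for k,(L,a,b) in pts.items(): r+=[proj(s,w(v,L))[0]-a,proj(t,w(v,L))[0]-b]
    return np.ravel(r)
p1=onz(t,[347,256],10);p2=onz(t,[370.8,173.1],10);
y=np.arctan2(*(p2-p1)[[1,0]]);c=p1+(p2-p1)*130/202
o=least_squares(f,[c[0],c[1],y],loss='soft_l1');print(o.x[:2],np.degrees(o.x[2]),f(o.x).reshape(-1,4).round(1))
v=o.x
for p,n in((s,'side'),(t,'top')):
    im=p['img'].copy()
    for y0 in(39.5,45.5,-39.5,-45.5):
        q=proj(p,[w(v,[-130,y0,56]),w(v,[60,y0,56])]).astype(int);cv2.line(im,tuple(map(int,q[0])),tuple(map(int,q[1])),(0,0,255),1)
    for A,B in (([-140,78.5,62],[20,78.5,62]),([-140,44,62],[-140,78.5,62]),([-165,-64,10],[-165,64,10]),([-165,64,10],[200,64,10]),([-165,-64,10],[200,-64,10])):
        q=proj(p,[w(v,A),w(v,B)]);cv2.line(im,tuple(map(int,q[0])),tuple(map(int,q[1])),(255,0,255),1)
    x0,y0=(200,110) if n=='side' else (270,140)
    cv2.imwrite(f'pics/{n}_ov.png',cv2.resize(im[y0:y0+150,x0:x0+200],None,fx=4,fy=4,interpolation=cv2.INTER_CUBIC))
E
```

```text
mouth [ 504.32205139 -105.73158989   10.        ] [495.59078024 -98.28187539  10.        ]
bs [ 702.01314291 -165.11919847   10.        ] [ 685.29922782 -152.47706525   10.        ]
hinge [642.62048864 -92.30906608  62.        ] [629.90867896 -85.38590541  62.        ]
loader [ 628.44310498 -123.22595464    0.        ] [ 617.6910458  -130.73180358    0.        ]
paddle [584.6176405  -46.78016313  62.        ] [582.40082325 -42.50097191  62.        ]
rack [ 562.59144308 -113.81837198   10.        ] [ 565.37856482 -110.35138233   10.        ]
[ 622.25149924 -131.89481317] -14.415310366481027 [[ 2.4  2.8  0.6 -0.3]
 [ 0.8  4.7 -1.2 -2.9]
 [ 3.8  1.7  2.5 -1.3]
 [ 4.1 -1.4  0.5 -2. ]
 [-0.8  1.7 -0.7 -0.6]]
```

View pics/side_ov.png

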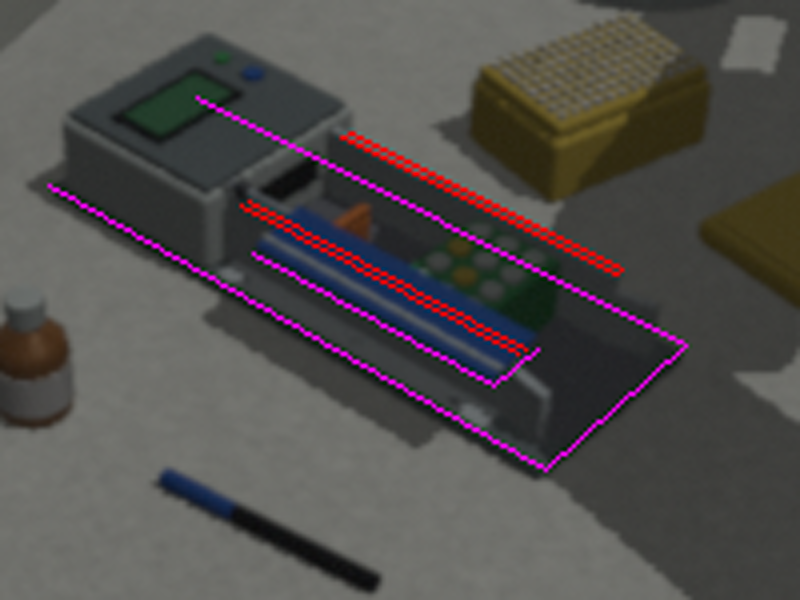

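View pics/top_ov.png

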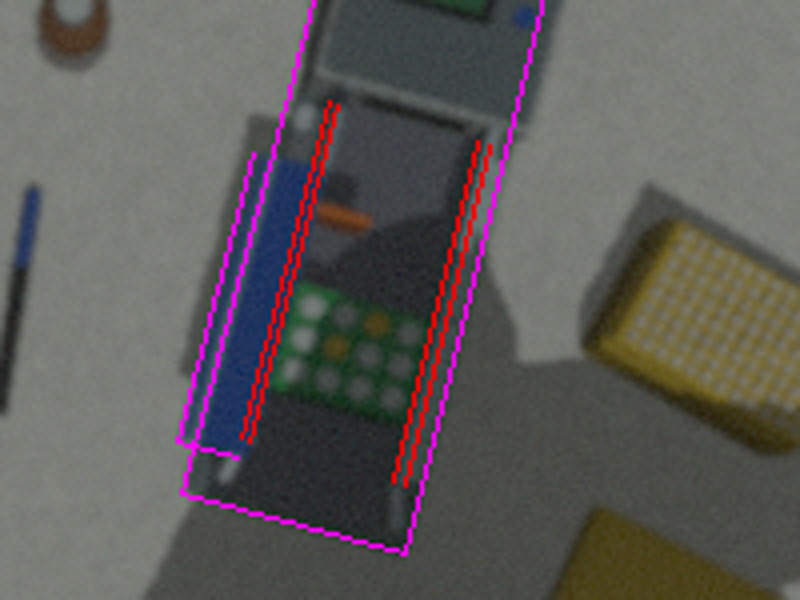

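The overlay shows the fit is a few mm too far left in top: the right wall lies about 10 zoomed px right of the red line. I'll refine it using image edges.

```bash
python3 - <<'E'
from h import *
for n,x0,y0,w,h in(('side',205,115,175,110),('top',305,155,110,126)):
    p=grab_frame(n)
    for i in range(1): pass
    im=np.clip((p['img'].astype(float)/255)**0.6*255*1.1,0,255).astype(np.uint8)
    k=4.5
    c=cv2.resize(im[y0:y0+h,x0:x0+w],None,fx=k,fy=k,interpolation=cv2.INTER_CUBIC)
    for u in range(0,w,10):
        if (x0+u)%10==0 or True:
            X=int(((x0+u)//10*10+10-x0+.5)*k); cv2.line(c,(X,0),(X,5 if ((x0+u)//10)%5!=4 else 14),(255,255,255),1); cv2.putText(c,str((x0+u)//10*10+10),(X-10,25),0,.35,(255,255,255),1)
    for u in range(0,h,10):
        Y=int(((y0+u)//10*10+10-y0+.5)*k); cv2.line(c,(0,Y),(6,Y),(255,255,255),1); cv2.putText(c,str((y0+u)//10*10+10),(8,Y+4),0,.35,(255,255,255),1)
    cv2.imwrite(f'pics/{n}_z.png',c);R=cv2.Rodrigues(p['rvec'])[0];print(n,-R.T@p['tvec'],c.shape)
E
```

```text
side [229.99110149 729.7371713  761.40584055] (495, 788, 3)
top [480.54988578  38.47788435 960.70405085] (567, 495, 3)
```

View pics/side_z.png

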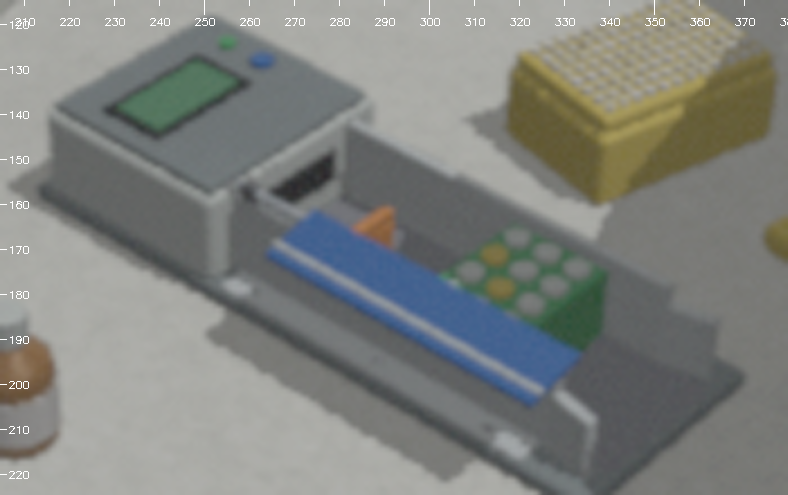

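View pics/top_z.png

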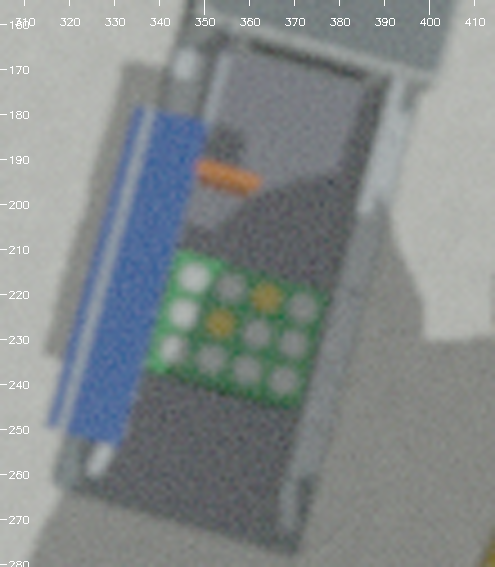

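```bash
cat > fit.py <<'E'
from h import *
from scipy.optimize import least_squares
def w(v,L):
    c,sn=np.cos(v[2]),np.sin(v[2]);return [v[0]+c*L[0]-sn*L[1],v[1]+sn*L[0]+c*L[1],L[2]]
E
python3 - <<'E'
from fit import *
s=grab_frame('side');t=grab_frame('top')
S=[([-165,-64,10],[370.1,198.9]),([-140,78.5,61],[323.4,204.5]),([20,78.5,61],[264.1,171.2]),([-165,64,10],[336,227.3]),([0,42.5,62],[278.5,167.8])]
T=[([-165,64,10],[317.2,260.7]),([-165,-64,10],[370.7,277.4]),([-140,78.5,62],[314.9,248.9]),([20,78.5,62],[334.9,178.5]),([-130,0,10],[347,256]),([72,0,10],[370.8,173.1]),([0,42.5,62],[344.6,192.8])]
def f(v):
    r=[proj(s,w(v,L))[0]+v[3:5]-a for L,a in S]+[proj(t,w(v,L))[0]+v[5:7]-a for L,a in T]
    return np.r_[np.ravel(r),v[3:7]*1.0]
o=least_squares(f,[622,-131,-.25,0,0,0,0],loss='soft_l1')
v=o.x;print(v[:2],np.degrees(v[2]),v[3:]);print(f(v)[:-4].reshape(-1,2).round(1))
np.save('v.npy',v)
def inv(P): 
    d=P[:2]-v[:2];c,sn=np.cos(v[2]),np.sin(v[2]);return [c*d[0]+sn*d[1],-sn*d[0]+c*d[1],P[2]]
for p,off,uv,z,l in((t,v[5:7],[370.7,245.2],50,'rear right'),(t,v[5:7],[377.4,218.9],50,'front right'),(t,v[5:7],[337.4,236.7],50,'rear left'),(s,v[3:5],[338.9,174.5],50,'side rearright'),(t,v[5:7],[352.4,225],10,'o'),(s,v[3:5],[315.5,191.6],10,'o')):
    print(l,np.round(inv(onz(p,np.array(uv)-off,z)),1))
for l in ['tip_box','tip_box_lid','marker','reagent']:
    for p,off in((t,v[5:7]),(s,v[3:5])):
        r=finder.spot_point(p,l)
        if r: q=onz(p,np.array(r[0]['point'])-off,0);print(l,q.round(),np.round(inv(q)))
for p,off,n in((s,v[3:5],'side'),(t,v[5:7],'top')):
    im=p['img'].copy()
    x0,y0,W,H=(205,115,175,110) if n=='side' else (305,155,110,126);k=4.5
    c=cv2.resize(im[y0:y0+H,x0:x0+W],None,fx=k,fy=k,interpolation=cv2.INTER_CUBIC)
    segs=[([-130,y,56],[60,y,56]) for y in(39.5,45.5,-39.5,-45.5)]+[([-140,78.5,62],[20,78.5,62]),([-140,44,62],[-140,78.5,62]),([-165,-64,10],[-165,64,10]),([-165,64,10],[200,64,10]),([-165,-64,10],[200,-64,10])]
    for A,B in segs:
        q=(proj(p,[w(v,A),w(v,B)])+off-[x0,y0]+.5)*k;cv2.line(c,tuple(map(int,q[0])),tuple(map(int,q[1])),(0,0,255),1)
    cv2.imwrite(f'pics/{n}_ov2.png',c)
E
```

```text
[ 622.7341127  -134.40454382] -15.330687981333769 [-0.29066981 -0.48651227 -0.22215863  0.41994574]
[[ 1.4 -2.3]
 [-0.7  1.3]
 [-0.4  1.1]
 [-0.7 -0.6]
 [ 3.5  0.4]
 [-1.4  2. ]
 [ 0.4  1.5]
 [-0.7  0.5]
 [-0.4 -0.5]
 [ 0.6 -0.4]
 [ 0.2 -2.5]
 [ 3.5 -1.4]]
rear right [-96.7 -36.5  50. ]
front right [-37.7 -35.6  50. ]
rear left [-99.2  37.3  50. ]
side rearright [-94.7 -35.1  50. ]
o [-60.6   7.8  10. ]
o [-65.    4.8  10. ]
tip_box [ 568. -321.    0.] [  -4. -195.    0.]
tip_box [ 569. -320.    0.] [  -3. -193.    0.]
tip_box_lid [ 621. -135.    0.] [-2. -1.  0.]
marker [587.  73.   0.] [-89. 191.   0.]
marker [589.  70.  -0.] [-86. 188.  -0.]
reagent [739.  39.   0.] [ 66. 198.   0.]
reagent [736.  47.   0.] [ 61. 205.   0.]
```

View pics/side_ov2.png

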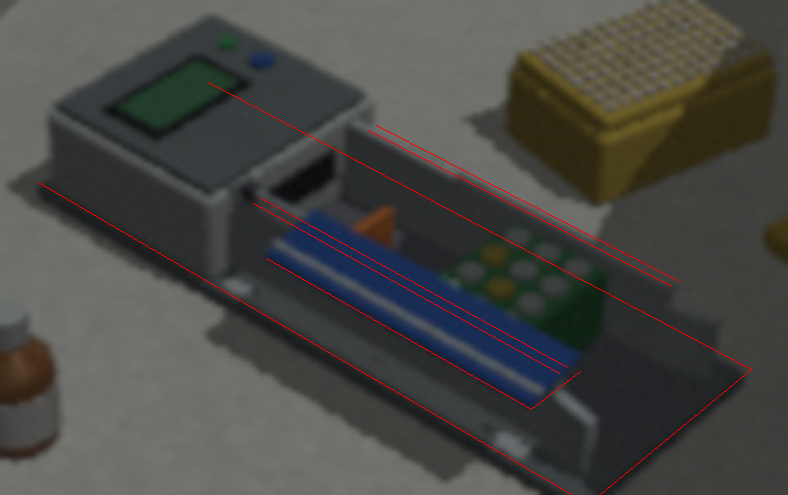

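View pics/top_ov2.png

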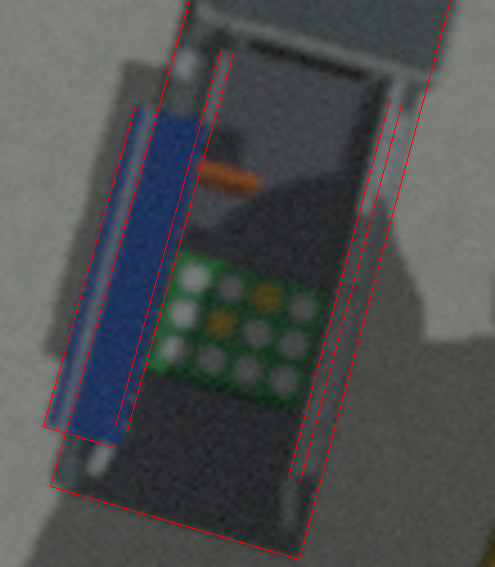

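```bash
python3 - <<'E'
from fit import *
from scipy.spatial.transform import Rotation as Ro
v=np.load('v.npy');st=sensors.state()
R=Ro.from_euler('xyz',st['ee_rot'],degrees=True).as_matrix();print(R.round(3))
a=np.degrees(np.arctan2(R[1,1],R[0,1]));tgt=np.degrees(v[2])+90
d=(tgt-a+90)%180-90;print('jaw',a,'target',tgt,'turn',d,np.radians(d),st['qpos'][5],st['time_s'])
P=np.array(w(v,[-120,22.5,26]));print('target',P,'delta',P-st['ee_pos'])
E
```

```text
[[ 0.     0.353 -0.936]
 [-0.    -0.936 -0.353]
 [-1.     0.     0.   ]]
jaw -69.3290641771551 target 74.66931201866623 turn -36.00162380417868 -0.6283468714472842 -1.1441465312047612 1.9
target [512.95296573 -80.97842877  26.        ] delta [ 309.96138956  457.00660048 -159.57079206]
```

{"fn": "play_rows", "kwargs": {"motion": [[0.02,0.03,0,-0.07,0.68],[0.04,0.059,0,-0.15,0.68],[0.06,0.088,0,-0.23,0.68],[0.08,0.118,0,-0.31,0.68],[0.1,0.147,0,-0.39,0.68],[0.12,0.177,0,-0.47,0.68],[0.14,0.206,0,-0.55,0.68],[0.155,0.228,0,-0.628,0.68]], "squeeze": 40}}

```text
time_s: 2.57
ee_pos: [359.0, -307.7, 185.8]
ee_rot: [-137.8, 90.0, 26.7]
force: [0.6, -0.2, 0.3]
gripper_width: 62.1
```

{"fn": "play_rows", "kwargs": {"motion": [[0.02,0.03,0,0,0.68],[0.04,0.059,0,0,0.68],[0.06,0.088,-0.01,0,0.68],[0.08,0.118,-0.02,0,0.68],[0.1,0.147,-0.03,0,0.68],[0.12,0.177,-0.04,0,0.68],[0.14,0.206,-0.05,0,0.68],[0.155,0.228,-0.06,0,0.68]]}}

```text
time_s: 3.23
ee_pos: [514.4, -79.6, 125.3]
ee_rot: [-150.0, 89.9, 14.8]
force: [1.0, -1.0, 0.3]
gripper_width: 62.3
```

```bash
cat > chk.py <<'E'
from fit import *
import sys
from scipy.spatial.transform import Rotation as Ro
v=np.load('v.npy')
def chk(tag=None):
    st=sensors.state();R=Ro.from_euler('xyz',st['ee_rot'],degrees=True).as_matrix()
    d=st['ee_pos'][:2]-v[:2];c,sn=np.cos(v[2]),np.sin(v[2])
    a=np.degrees(np.arctan2(R[1,1],R[0,1]))
    F=st['force'];print('t',round(st['time_s'],2),'world',st['ee_pos'].round(1),'local',np.round([c*d[0]+sn*d[1],-sn*d[0]+c*d[1]],1),'jawerr',round((a-np.degrees(v[2])-90+90)%180-90,2),'w',round(st['gripper_width'],1),'Floc',np.round([c*F[0]+sn*F[1],-sn*F[0]+c*F[1],F[2]],1),'tilt',R[:,0].round(4))
    if tag:
        for n,x0,y0,W,H in(('side',205,85,175,130),('top',275,125,150,130)):
            p=grab_frame(n);im=np.clip((p['img'].astype(float)/255)**0.6*280,0,255).astype(np.uint8)
            cv2.imwrite(f'pics/{n}_{tag}.png',cv2.resize(im[y0:y0+H,x0:x0+W],None,fx=4,fy=4,interpolation=cv2.INTER_CUBIC))
if __name__=='__main__': chk(sys.argv[1] if len(sys.argv)>1 else None)
E
python3 chk.py a
```

```text
t 3.23 world [514.4 -79.6 125.3] local [-118.9   24.2] jawerr 0.1 w 62.3 Floc [ 1.2 -0.7  0.3] tilt [ 1.1e-03  3.0e-04 -1.0e+00]
```

View pics/top_a.png

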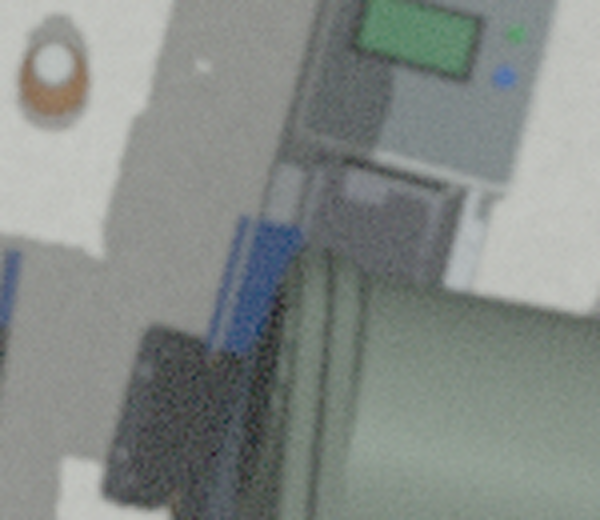

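View pics/side_a.png

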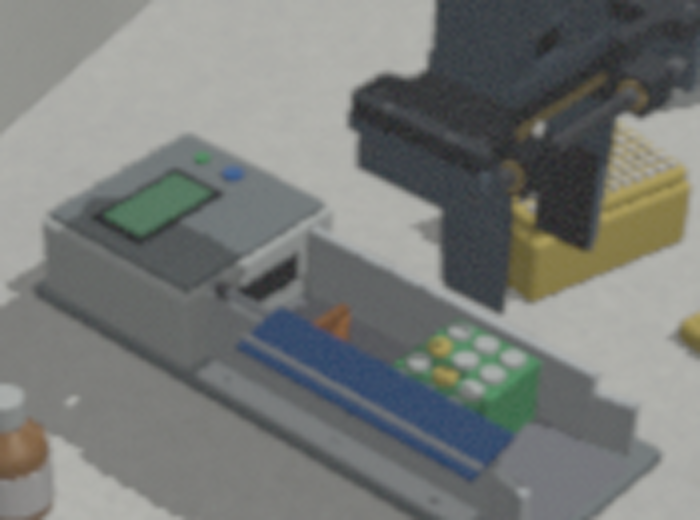

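{"fn": "play_rows", "kwargs": {"motion": [[-0.002,0.001,-0.01,0,0.68],[-0.002,0.001,-0.02,0,0.68],[-0.002,0.001,-0.03,0,0.68],[-0.002,0.001,-0.04,0,0.68],[-0.002,0.001,-0.048,0,0.68],[-0.002,0.001,-0.048,0,0.68],[-0.002,0.001,-0.048,0,0.68],[-0.002,0.001,-0.048,0,0.68]]}}

```text
time_s: 4.0
ee_pos: [511.3, -81.3, 77.8]
ee_rot: [175.9, 90.0, -19.5]
force: [0.7, 0.1, 0.0]
gripper_width: 62.5
```

```bash
python3 chk.py b
```

```text
t 4.0 world [511.3 -81.3  77.8] local [-121.5   21.8] jawerr -0.0 w 62.5 Floc [0.6 0.3 0. ] tilt [ 6.e-04 -2.e-04 -1.e+00]
```

View pics/side_b.png

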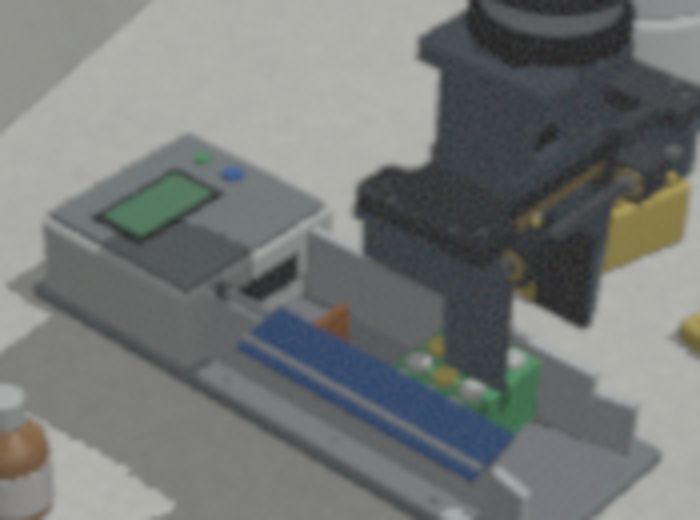

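```bash
python3 - <<'E'
from fit import *
v=np.load('v.npy');s=grab_frame('side')
for L in([-105.5,66.5,77.8],[-137.5,66.5,77.8],[-137.5,53,77.8],[-137.5,-9.4,77.8],[-137.5,-23,77.8],[-105.5,-23,77.8]):
    q=proj(s,w(v,L))[0]; print(L,q.round(1),((q-[205,85]+.5)*4).round())
x0,y0=250,120
im=np.clip((s['img'].astype(float)/255)**0.5*280,0,255).astype(np.uint8)
c=cv2.resize(im[y0:y0+90,x0:x0+120],None,fx=6.5,fy=6.5,interpolation=cv2.INTER_CUBIC)
for L in([-105.5,66.5,77.8],[-137.5,66.5,77.8],[-137.5,53,77.8],[-137.5,-9.4,77.8],[-137.5,-23,77.8]):
    q=(proj(s,w(v,L))[0]-[x0,y0]+.5)*6.5;cv2.circle(c,tuple(map(int,q)),3,(0,0,255),-1)
cv2.imwrite('pics/side_b2.png',c)
E
```

```text
[-105.5, 66.5, 77.8] [313.7 189.4] [437. 420.]
[-137.5, 66.5, 77.8] [326.3 196.4] [487. 448.]
[-137.5, 53, 77.8] [330.5 193.1] [504. 435.]
[-137.5, -9.4, 77.8] [349.3 178.7] [579. 377.]
[-137.5, -23, 77.8] [353.3 175.7] [595. 365.]
[-105.5, -23, 77.8] [340.9 169.3] [545. 339.]
```

View pics/side_b2.png

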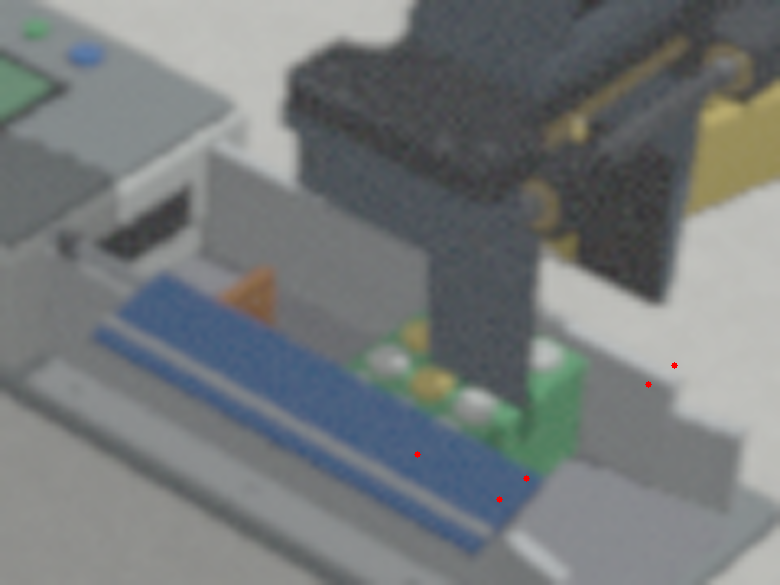

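```bash
python3 - <<'E'
from fit import *
v=np.load('v.npy')
for n,x0,y0 in(('top',270,180),('side',250,120)):
    s=grab_frame(n)
    im=np.clip((s['img'].astype(float)/255)**0.5*280,0,255).astype(np.uint8)
    c=cv2.resize(im[y0:y0+90,x0:x0+120],None,fx=6.5,fy=6.5,interpolation=cv2.INTER_CUBIC)
    for z,col in((77.8,(0,0,255)),(100,(0,255,255)),(156,(255,0,255))):
      for L in([-105.5,66.5],[-137.5,66.5],[-137.5,53],[-137.5,-9.4],[-137.5,-23]):
        q=(proj(s,w(v,L+[z]))[0]-[x0,y0]+.5)*6.5;cv2.circle(c,tuple(map(int,q)),3,col,-1)
    # palm rect
    for L in([-121.5-38,22+89],[-121.5+38,22+89],[-121.5+38,22-89],[-121.5-38,22-89]):
        q=(proj(s,w(v,L+[77.8+79]))[0]-[x0,y0]+.5)*6.5;cv2.circle(c,tuple(map(int,q)),5,(0,255,0),-1);print(q)
    cv2.imwrite(f'pics/{n}_b3.png',c)
E
```

```text
[187.97155658 474.65222117]
[259.99710556 225.44918543]
[844.43018987 395.81363883]
[778.2849231  647.91997927]
[479.65405404 393.7674875 ]
[273.45080294 282.84082136]
[642.66467612  34.40221225]
[842.90776568 126.13179665]
```

View pics/top_b3.png

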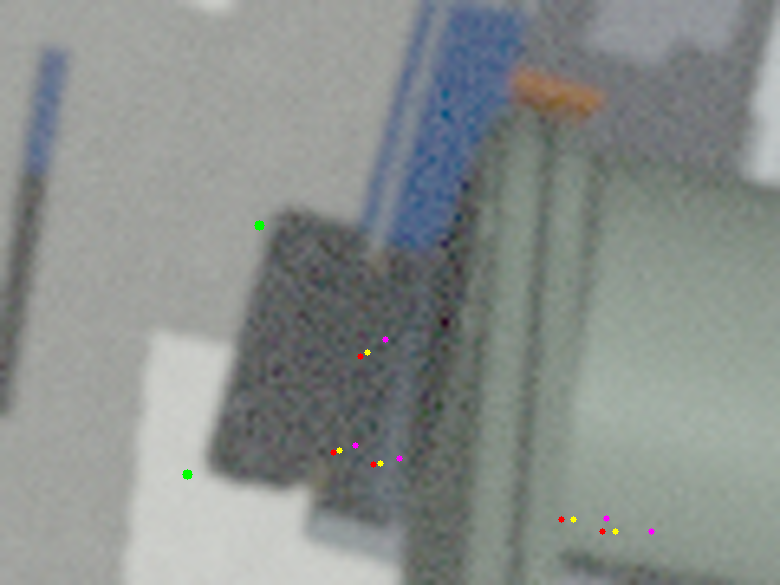

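View pics/side_b3.png

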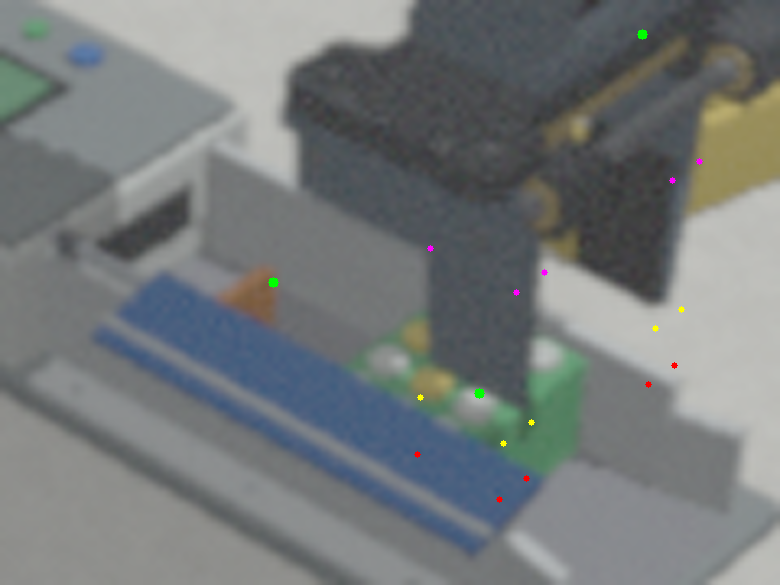

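{"fn": "play_rows", "kwargs": {"motion": [[0.001,0.003,-0.004,0,0.68],[0.001,0.003,-0.008,0,0.68],[0.001,0.003,-0.011,0,0.68],[0.001,0.003,-0.013,0,0.68],[0.001,0.003,-0.013,0,0.68],[0.001,0.003,-0.013,0,0.68],[0.001,0.003,-0.013,0,0.68],[0.001,0.003,-0.013,0,0.68]]}}

```text
time_s: 4.92
ee_pos: [512.1, -78.1, 64.7]
ee_rot: [164.3, 90.0, -31.0]
force: [0.1, 0.9, -0.1]
gripper_width: 62.1
```

```bash
python3 chk.py c
```

```text
t 4.92 world [512.1 -78.1  64.7] local [-121.6   25.1] jawerr 0.02 w 62.1 Floc [-0.1  0.9 -0.1] tilt [ 2.e-04 -1.e-04 -1.e+00]
```

View pics/side_c.png

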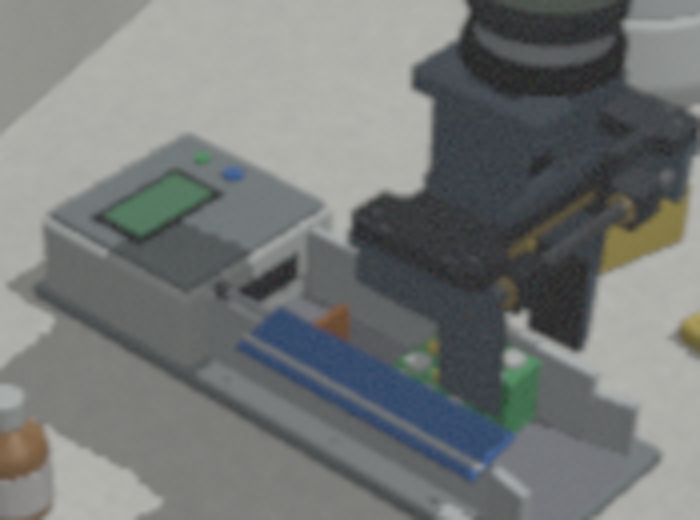

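View pics/top_c.png

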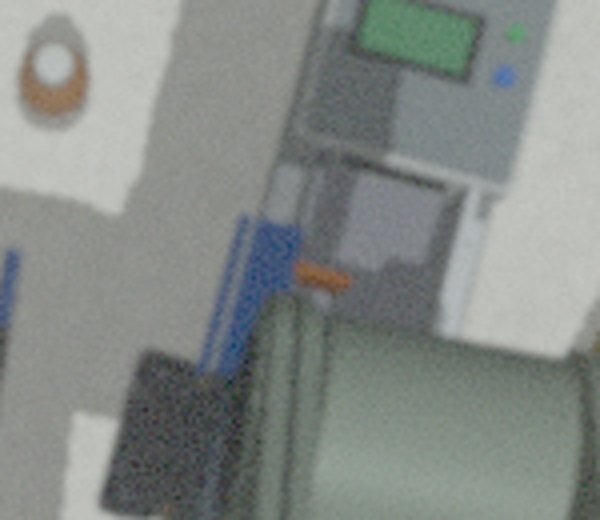

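```bash
python3 - <<'E'
from fit import *
s=grab_frame('side');t=grab_frame('top')
S=[([-165,-64,10],[370.1,198.9]),([-140,78.5,61],[323.4,204.5]),([20,78.5,61],[264.1,171.2]),([-165,64,10],[336,227.3])]
T=[([-165,64,10],[317.2,260.7]),([-165,-64,10],[370.7,277.4]),([-140,78.5,62],[314.9,248.9]),([20,78.5,62],[334.9,178.5]),([-130,0,10],[347,256])]
def f(v):
    r=[proj(s,np.add(w(v,L),[0,0,v[3]]))[0]-a for L,a in S]+[proj(t,np.add(w(v,L),[0,0,v[3]]))[0]-a for L,a in T]
    return np.ravel(r)
o=least_squares(f,[622,-131,-.25,0],loss='soft_l1');print(o.x,f(o.x).round(1))
# bystander triangulation using centers
v=np.load('v.npy')
for uv in([330,189.5],[351.8,172]):
  for z in(64.7,80,95,110):
    P=onz(s,uv,z);d=P[:2]-v[:2];c,sn=np.cos(v[2]),np.sin(v[2]);print(uv,z,np.round([c*d[0]+sn*d[1],-sn*d[0]+c*d[1]],1))
cv2.imwrite('pics/side_full.png',s['img']);cv2.imwrite('pics/top_full.png',t['img'])
E
```

```text
[ 6.22736910e+02 -1.35118862e+02 -2.71381833e-01  3.33915691e-01] [ 1.8 -2.  -0.6  1.5 -0.   1.2 -0.5 -0.3 -1.1  1.4  0.6  1.1 -0.4 -0.2
  0.3 -1.1  0.9 -0.8]
[330, 189.5] 64.7 [-120.6   31.6]
[330, 189.5] 80 [-131.3   47. ]
[330, 189.5] 95 [-141.8   62. ]
[330, 189.5] 110 [-152.2   77. ]
[351.8, 172] 64.7 [-118.7  -45.5]
[351.8, 172] 80 [-129.5  -28.5]
[351.8, 172] 95 [-140.   -11.8]
[351.8, 172] 110 [-150.5    4.9]
```

View pics/side_full.png

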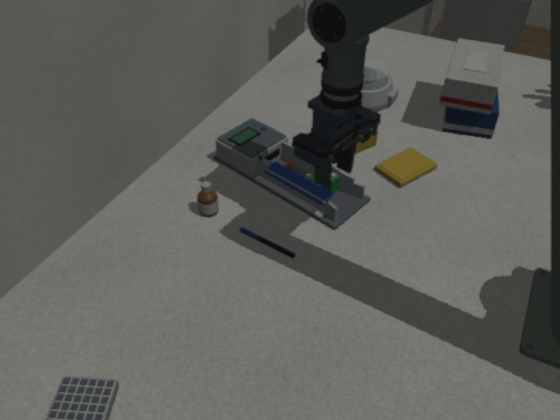

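View pics/top_full.png

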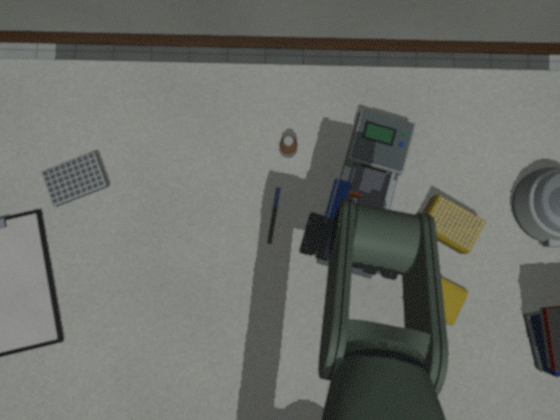

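{"fn": "play_rows", "kwargs": {"motion": [[0,0,-0.002,0,0.68],[0,0,-0.004,0,0.68],[0,0,-0.006,0,0.68],[0,0,-0.008,0,0.68],[0,0,-0.01,0,0.68],[0,0,-0.012,0,0.68],[0,0,-0.012,0,0.68],[0,0,-0.012,0,0.68]]}}

```text
time_s: 5.78
ee_pos: [511.9, -78.0, 52.4]
ee_rot: [15.4, 90.0, -179.9]
force: [-0.4, 0.5, 0.0]
gripper_width: 62.0
```

```bash
python3 chk.py d
```

```text
t 5.78 world [511.9 -78.   52.4] local [-121.8   25.1] jawerr 0.02 w 62.0 Floc [-0.6  0.4  0. ] tilt [-4.e-04 -0.e+00 -1.e+00]
```

View pics/side_d.png

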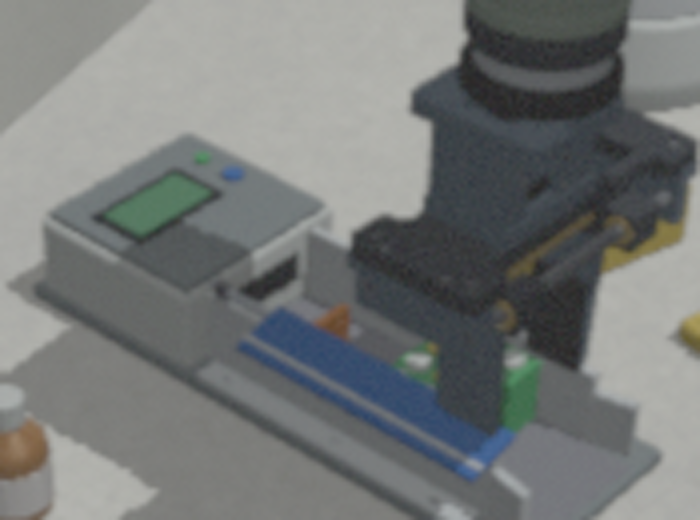

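{"fn": "play_rows", "kwargs": {"motion": [[0,0,-0.003,0,0.68],[0,0,-0.006,0,0.68],[0,0,-0.009,0,0.68],[0,0,-0.012,0,0.68],[0,0,-0.014,0,0.68],[0,0,-0.015,0,0.68],[0,0,-0.015,0,0.68],[0,0,-0.015,0,0.68]]}}

```text
time_s: 6.55
ee_pos: [512.4, -76.4, 38.1]
ee_rot: [-91.5, 89.8, 73.1]
force: [0.5, 4.9, 6.0]
gripper_width: 62.0
```

```bash
python3 chk.py e
```

```text
t 6.55 world [512.4 -76.4  38.1] local [-121.8   26.7] jawerr -0.04 w 62.0 Floc [-0.8  4.9  6. ] tilt [ 8.0e-04  2.7e-03 -1.0e+00]
```

View pics/side_e.png

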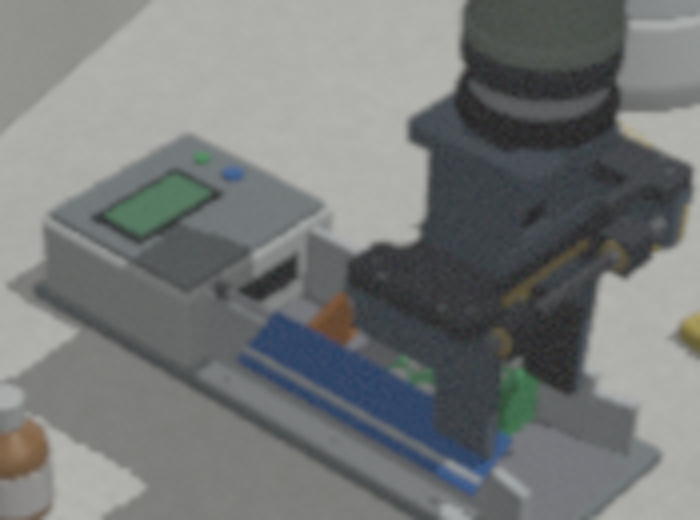

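View pics/top_e.png

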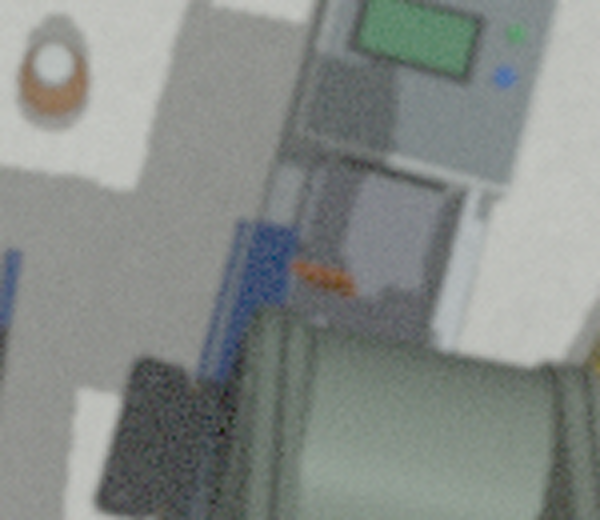

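```bash
python3 - <<'E'
from fit import *
s=grab_frame('side');t=grab_frame('top');v=np.load('v.npy')
for th in(0,.1,.2,.3,.4,.5,.7):
    print(th,[ (proj(p,w(v,[x,42.5+36*np.cos(th),62-36*np.sin(th)]))[0]).round(1) for p in(s,t) for x in(-140,20)])
for z in(38,45,50,55,60,65,70):
    P=onz(s,[327,200],z);d=P[:2]-v[:2];c,sn=np.cos(v[2]),np.sin(v[2]);print(z,np.round([c*d[0]+sn*d[1],-sn*d[0]+c*d[1]],1))
for n,p,x0,y0,W,H in(('side',s,255,140,120,90),('top',t,290,165,100,80)):
    im=np.clip((p['img'].astype(float)/255)**0.5*280,0,255).astype(np.uint8)
    cv2.imwrite(f'pics/{n}_e2.png',cv2.resize(im[y0:y0+H,x0:x0+W],None,fx=6.5,fy=6.5,interpolation=cv2.INTER_CUBIC))
E
```

```text
0 [array([323. , 205.9]), array([264. , 172.4]), array([314.4, 248.9]), array([334.7, 177.6])]
0.1 [array([322.9, 207.3]), array([264.1, 173.7]), array([314.4, 249. ]), array([334.6, 177.9])]
0.2 [array([323. , 208.5]), array([264.3, 174.9]), array([314.5, 249.1]), array([334.7, 178.3])]
0.3 [array([323.2, 209.6]), array([264.6, 176. ]), array([314.8, 249.3]), array([334.9, 178.7])]
0.4 [array([323.5, 210.5]), array([265., 177.]), array([315.2, 249.5]), array([335.2, 179.2])]
0.5 [array([323.9, 211.4]), array([265.5, 177.8]), array([315.8, 249.8]), array([335.8, 179.7])]
0.7 [array([325. , 212.6]), array([266.8, 179.1]), array([317.4, 250.4]), array([337.2, 180.7])]
38 [-118.4   36. ]
45 [-123.2   42.7]
50 [-126.5   47.5]
55 [-129.9   52.3]
60 [-133.3   57.1]
65 [-136.7   61.9]
70 [-140.1   66.7]
```

View pics/side_e2.png

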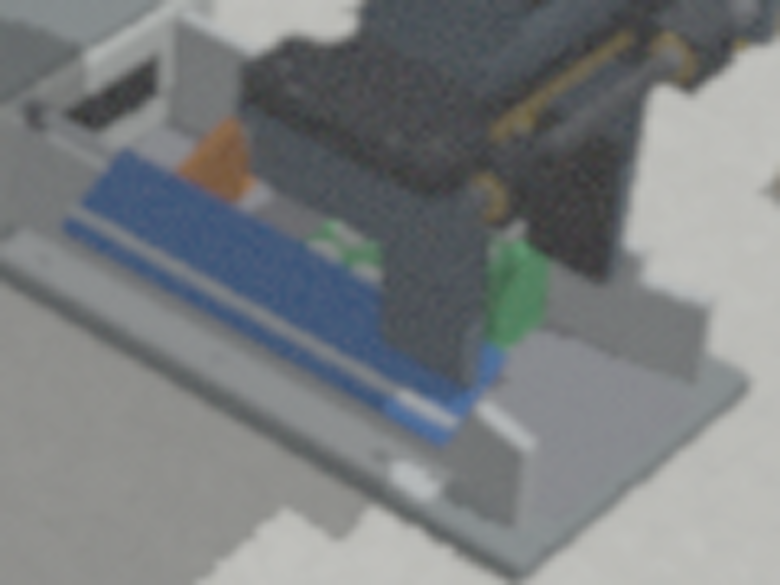

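View pics/top_e2.png

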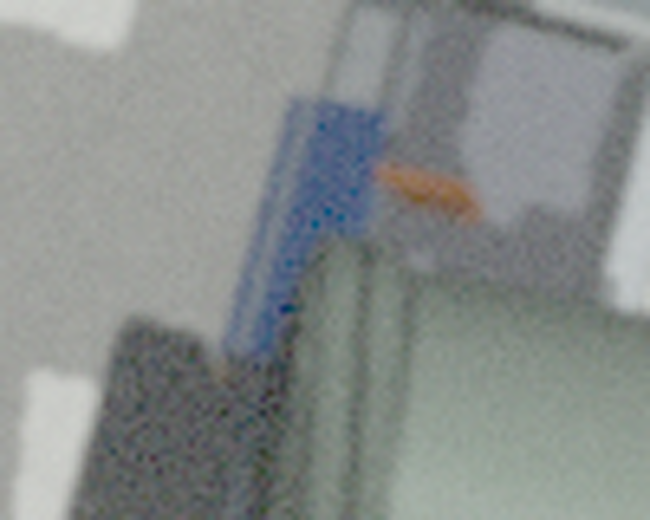

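{"fn": "play_rows", "kwargs": {"motion": [[0,0,0.006,0,0.68],[0,0,0.012,0,0.68],[0.001,0.005,0.018,0,0.68],[0.003,0.01,0.018,0,0.68],[0.003,0.01,0.018,0,0.68],[0.003,0.01,0.018,0,0.68],[0.003,0.01,0.018,0,0.68],[0.003,0.01,0.018,0,0.68]]}}

```text
time_s: 7.42
ee_pos: [514.7, -68.0, 55.2]
ee_rot: [21.4, 89.9, -173.9]
force: [-0.5, -1.0, 0.3]
gripper_width: 62.4
```

```bash
python3 chk.py; python3 - <<'E'
from fit import *
for n,x0,y0,W,H in(('side',255,140,120,90),('top',270,175,120,90)):
    p=grab_frame(n)
    im=np.clip((p['img'].astype(float)/255)**0.4*270,0,255).astype(np.uint8)
    cv2.imwrite(f'pics/{n}_f2.png',cv2.resize(im[y0:y0+H,x0:x0+W],None,fx=6.5,fy=6.5,interpolation=cv2.INTER_CUBIC))
E
```

```text
t 7.42 world [514.7 -68.   55.2] local [-121.8   35.5] jawerr 0.03 w 62.4 Floc [-0.2 -1.1  0.3] tilt [-9.e-04 -1.e-04 -1.e+00]
```

View pics/side_f2.png

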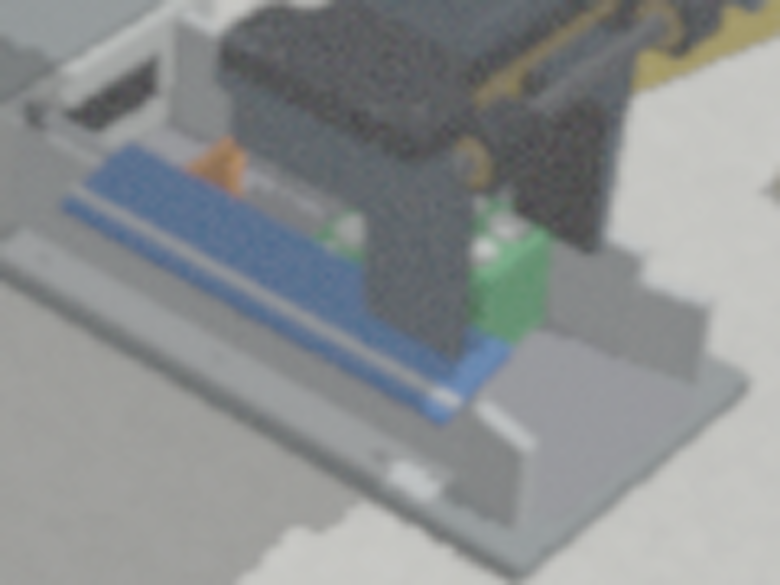

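View pics/top_f2.png

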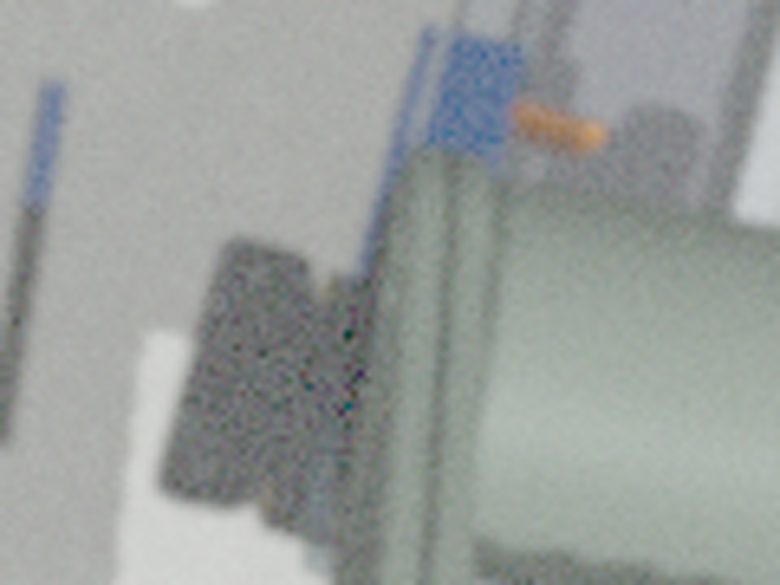

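{"fn": "play_rows", "kwargs": {"motion": [[0,0,-0.004,0,0.68],[0,0,-0.008,0,0.68],[0,0,-0.011,0,0.68],[0,0,-0.014,0,0.68],[0,0,-0.016,0,0.68],[0,0,-0.018,0,0.68],[0,0,-0.018,0,0.68],[0,0,-0.018,0,0.68]]}}

```text
time_s: 8.18
ee_pos: [514.9, -67.6, 37.7]
ee_rot: [-42.6, 90.0, 122.1]
force: [-1.4, 2.4, 2.5]
gripper_width: 62.2
```

```bash
cat >> chk.py <<'E'
    if len(sys.argv)>2:
      for n,x0,y0,W,H in(('side',255,140,120,90),('top',290,150,120,90)):
        p=grab_frame(n)
        im=np.clip((p['img'].astype(float)/255)**0.4*270,0,255).astype(np.uint8)
        cv2.imwrite(f'pics/{n}_{sys.argv[2]}.png',cv2.resize(im[y0:y0+H,x0:x0+W],None,fx=6.5,fy=6.5,interpolation=cv2.INTER_CUBIC))
E
python3 chk.py "" g
```

```text
File "chk.py", line 15
    if len(sys.argv)>2:
IndentationError: unexpected indent
```

```bash
sed -i "s/^if __name__.*/if __name__=='__main__':\n    chk(sys.argv[1] if len(sys.argv)>1 else None)/" chk.py
python3 chk.py "" g
```

```text
t 8.18 world [514.9 -67.6  37.7] local [-121.7   35.9] jawerr 0.02 w 62.2 Floc [-2.   2.   2.5] tilt [-3.e-04  5.e-04 -1.e+00]
```

View pics/side_g.png

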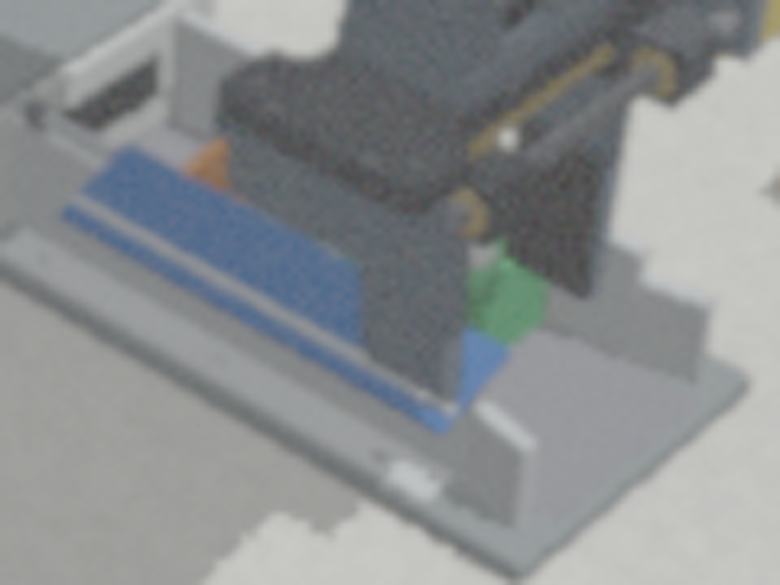

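View pics/top_g.png

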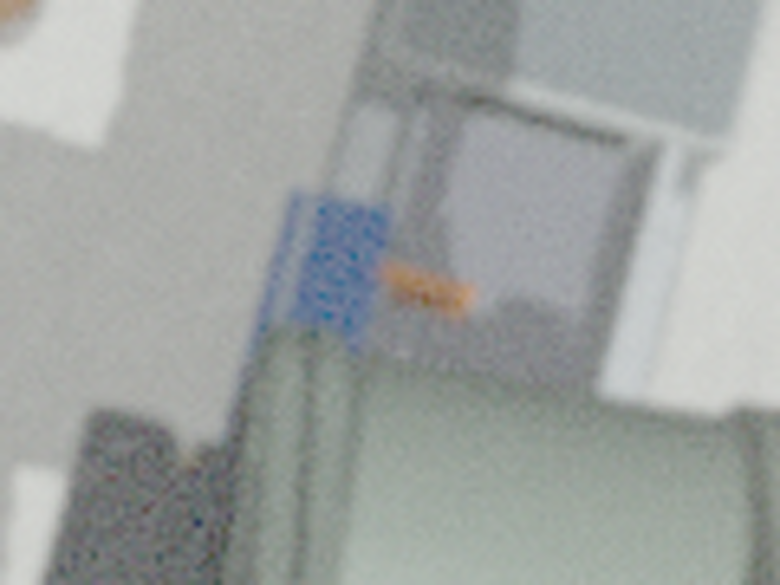

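{"fn": "play_rows", "kwargs": {"motion": [[-0.004,0.001,0,0,0.68],[-0.004,0.001,-0.003,0,0.68],[-0.004,0.001,-0.006,0,0.68],[-0.004,0.001,-0.009,0,0.68],[-0.004,0.001,-0.012,0,0.68],[-0.004,0.001,-0.014,0,0.68],[-0.004,0.001,-0.014,0,0.68],[-0.004,0.001,-0.014,0,0.68]]}}

```text
time_s: 8.95
ee_pos: [510.7, -66.9, 23.3]
ee_rot: [6.2, 89.9, 170.9]
force: [1.8, 2.1, 2.6]
gripper_width: 62.0
```

```bash
python3 chk.py "" i
```

```text
t 8.95 world [510.7 -66.9  23.3] local [-125.9   35.4] jawerr 0.02 w 62.0 Floc [1.1 2.5 2.6] tilt [-1.e-03  2.e-04 -1.e+00]
```

View pics/side_i.png

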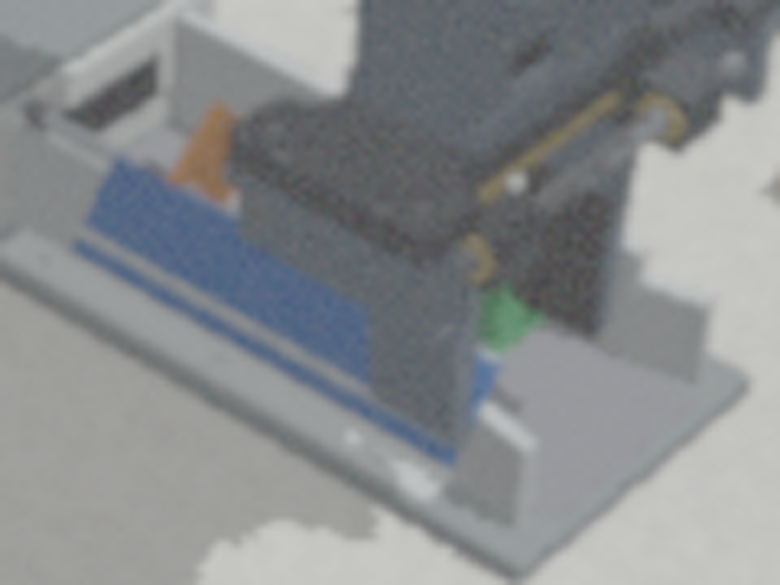

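View pics/top_i.png

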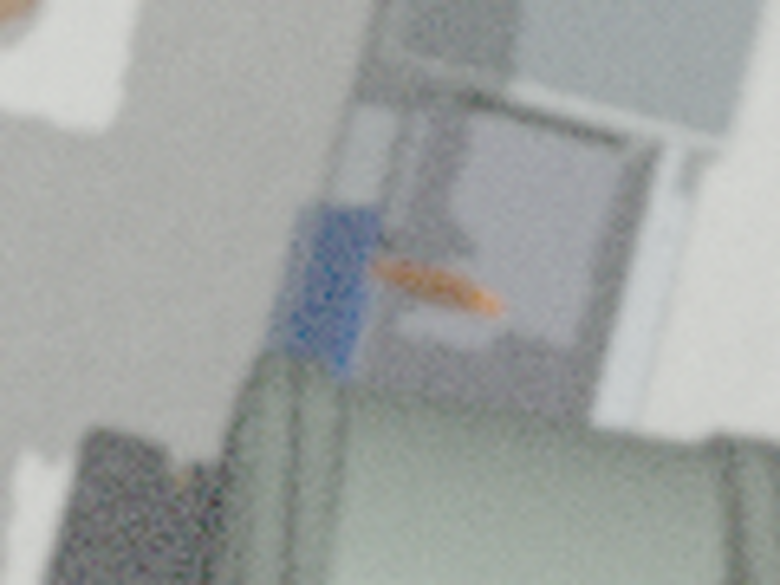

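{"fn": "play_rows", "kwargs": {"motion": [[0,0,-0.003,0,0.68],[0,0,-0.006,0,0.68],[0,0,-0.009,0,0.68],[0,0,-0.012,0,0.68],[0,0,-0.015,0,0.68],[0,0,-0.018,0,0.68],[0,0,-0.02,0,0.68],[0,0,-0.02,0,0.68]]}}

```text
time_s: 9.72
ee_pos: [510.5, -66.7, 2.9]
ee_rot: [-3.0, 89.9, 161.7]
force: [0.6, 2.6, 0.1]
gripper_width: 62.2
```

```bash
python3 chk.py "" j
```

```text
t 9.72 world [510.5 -66.7   2.9] local [-126.1   35.6] jawerr 0.01 w 62.2 Floc [-0.1  2.6  0.1] tilt [-1.2e-03  4.0e-04 -1.0e+00]
```

View pics/side_j.png

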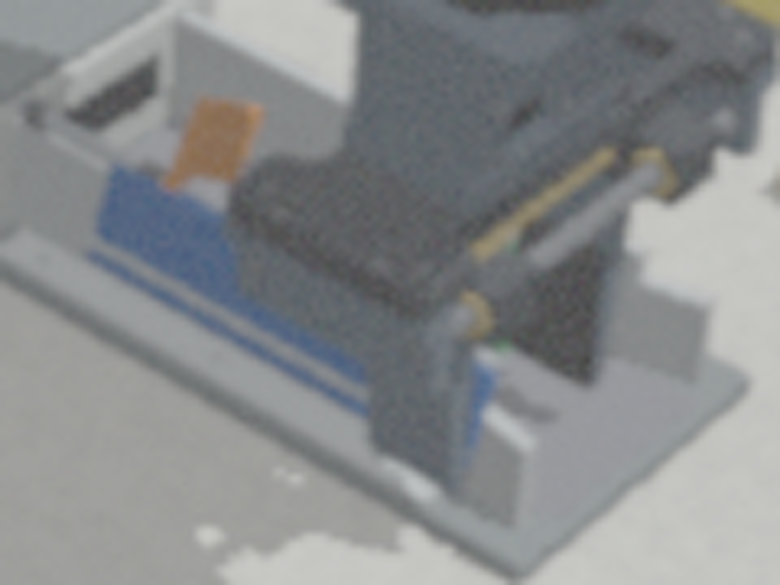

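View pics/top_j.png

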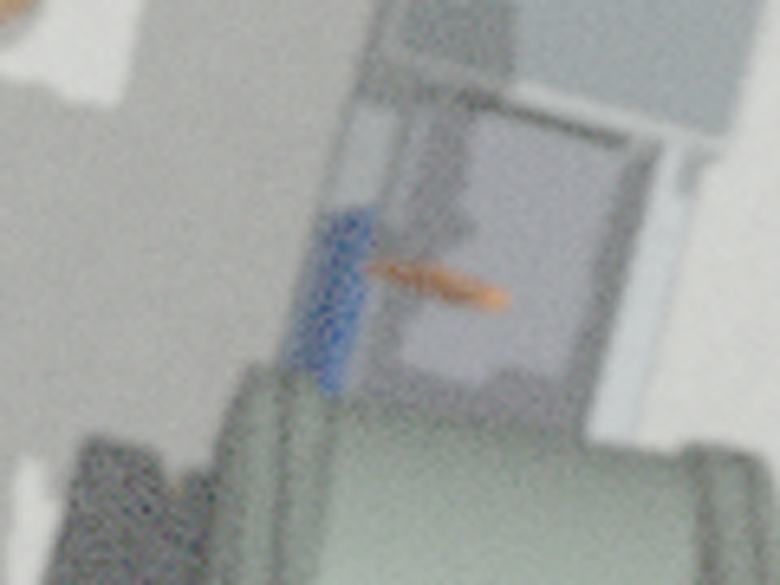

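```bash
python3 - <<'E'
from fit import *
s=grab_frame('side');t=grab_frame('top');v=np.load('v.npy')
b=[np.array([264.1,171.2]),np.array([334.9,178.5])]
e=lambda th:[20,42.5+35.7*np.cos(th-.1),62-35.7*np.sin(th-.1)]
for th in(0,.6,.8,.9,1,1.1,1.2,1.3,1.4):
    q=[proj(p,w(v,e(th)))[0]-proj(p,w(v,e(0)))[0]+bb for p,bb in zip((s,t),b)]
    print(th,((q[0]-[255,140]+.5)*6.5).round(),((q[1]-[290,150]+.5)*6.5).round())
# blade corner far: 32 right,30 down
for th in(0,.8,1,1.2,1.4):
    a=np.arctan2(-30,32)+th;r=43.9
    print(th,[((proj(p,w(v,[-3,42.5-r*np.cos(a),62+r*np.sin(a)]))[0]-o+.5)*6.5).round() for p,o in((s,[255,140]),(t,[290,150]))])
E
```

```text
0 [ 62. 206.] [295. 188.]
0.6 [ 72. 250.] [300. 204.]
0.8 [ 80. 258.] [309. 211.]
0.9 [ 86. 261.] [315. 214.]
1 [ 91. 263.] [322. 218.]
1.1 [ 97. 264.] [329. 221.]
1.2 [103. 264.] [337. 225.]
1.3 [110. 263.] [346. 228.]
1.4 [117. 261.] [355. 231.]
0 [array([250., 221.]), array([457., 319.])]
0.8 [array([275., 130.]), array([509., 314.])]
1 [array([273., 110.]), array([510., 309.])]
1.2 [array([268.,  94.]), array([506., 303.])]
1.4 [array([259.,  82.]), array([497., 295.])]
```

```bash
python3 - <<'E'
from fit import *
v=np.load('v.npy');s=grab_frame('side')
x0,y0,W,H,k=255,100,135,120,5.8
im=np.clip((s['img'].astype(float)/255)**0.4*270,0,255).astype(np.uint8)
base=cv2.resize(im[y0:y0+H,x0:x0+W],None,fx=k,fy=k,interpolation=cv2.INTER_CUBIC)
def box(c,xc,yc,hx,ylo,yhi,z0,z1,col):
    P=[[xc+a*hx,yc+b,z] for z in(z0,z1) for a,b in((-1,ylo),(1,ylo),(1,yhi),(-1,yhi))]
    q=[tuple(map(int,(proj(s,w(v,p))[0]-[x0,y0]+.5)*k)) for p in P]
    for i in range(4):
        cv2.line(c,q[i],q[(i+1)%4],col,1);cv2.line(c,q[4+i],q[4+(i+1)%4],col,1);cv2.line(c,q[i],q[4+i],col,1)
c=base.copy()
for dz,col in((0,(0,0,255)),(26,(0,255,255))):
    z=2.9+dz
    for a,b in((31,44.5),(-44.5,-31)): box(c,-126,35.6-2,16,a,b,z,z+79,col)
    box(c,-126,33.6,38,-89,89,z+79,z+100,col)
cv2.imwrite('pics/ovj.png',c);cv2.imwrite('pics/ovj0.png',base)
E
```

```text
(no output)
```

View pics/ovj.png

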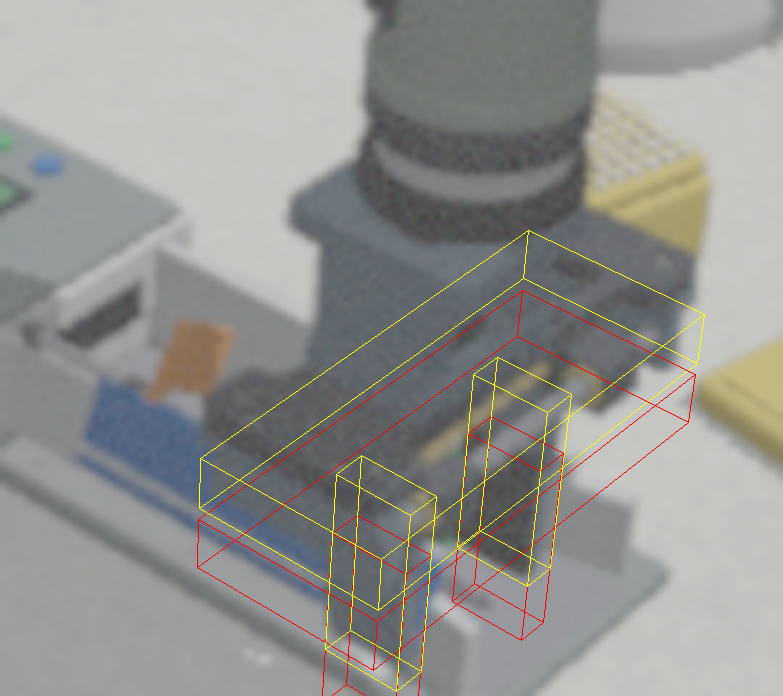

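View pics/ovj0.png

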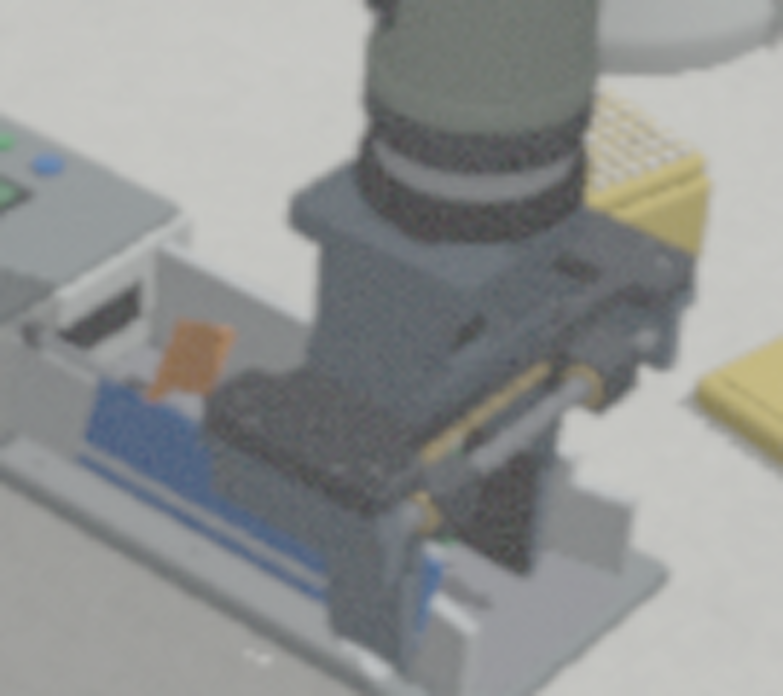

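{"fn": "play_rows", "kwargs": {"motion": [[0,0,-0.003,0,0.68],[0,0,-0.006,0,0.68],[-0.001,-0.002,-0.006,0,0.68],[-0.001,-0.004,-0.006,0,0.68],[-0.002,-0.006,-0.006,0,0.68],[-0.002,-0.008,-0.006,0,0.68],[-0.002,-0.008,-0.006,0,0.68],[-0.002,-0.008,-0.006,0,0.68]]}}

```text
time_s: 10.63
ee_pos: [508.3, -74.7, -3.1]
ee_rot: [-8.5, 89.9, 156.2]
force: [1.2, 5.6, -3.7]
gripper_width: 61.9
```

```bash
python3 chk.py "" k
```

```text
t 10.63 world [508.3 -74.7  -3.1] local [-126.1   27.3] jawerr -0.0 w 61.9 Floc [-0.3  5.7 -3.7] tilt [-1.6e-03  7.0e-04 -1.0e+00]
```

View pics/side_k.png

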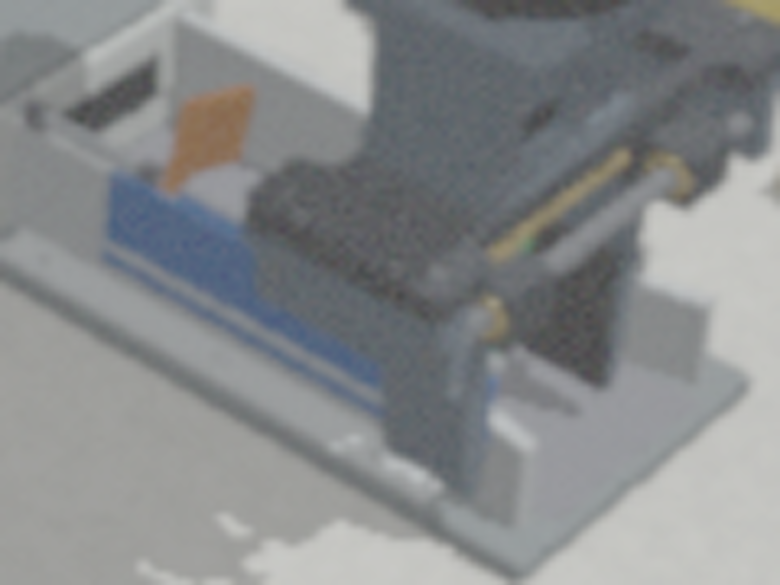

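View pics/top_k.png

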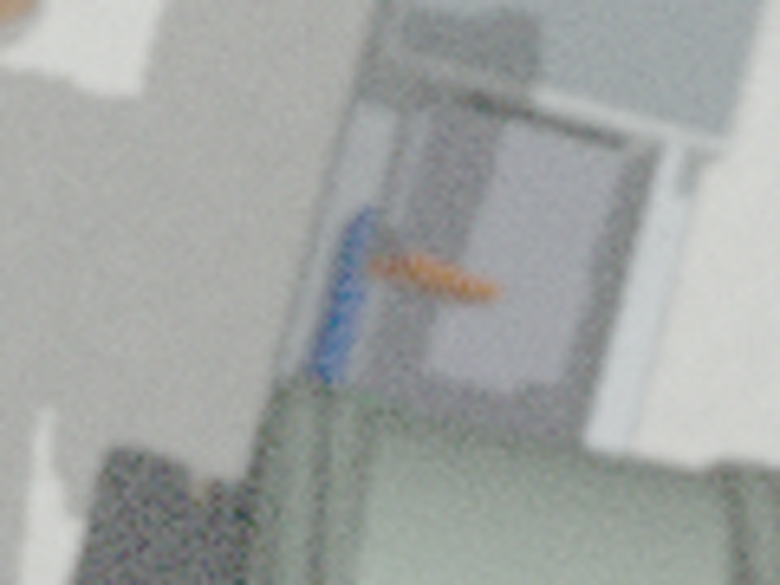

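{"fn": "play_rows", "kwargs": {"motion": [[-0.001,-0.0025,0,0,0.68],[-0.001,-0.0025,0,0,0.68],[0.002,-0.0035,0,0,0.68],[0.006,-0.0045,0,0,0.68],[0.01,-0.0055,0,0,0.68],[0.014,-0.0066,0,0,0.68],[0.018,-0.0077,0,0,0.68],[0.018,-0.0077,0,0,0.68]]}}

```text
time_s: 11.4
ee_pos: [523.2, -82.4, -2.8]
ee_rot: [8.4, 89.5, 173.0]
force: [-8.7, 3.0, 5.0]
gripper_width: 62.2
```

```bash
python3 chk.py "" l
```

```text
t 11.4 world [523.2 -82.4  -2.8] local [-109.7   23.9] jawerr -0.01 w 62.2 Floc [-9.2  0.6  5. ] tilt [-0.009   0.0011 -1.    ]
```

View pics/side_l.png

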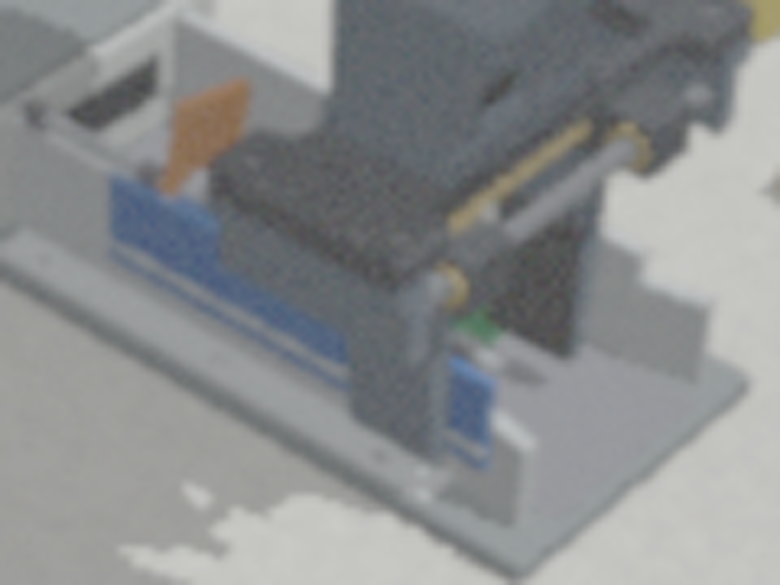

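View pics/top_l.png

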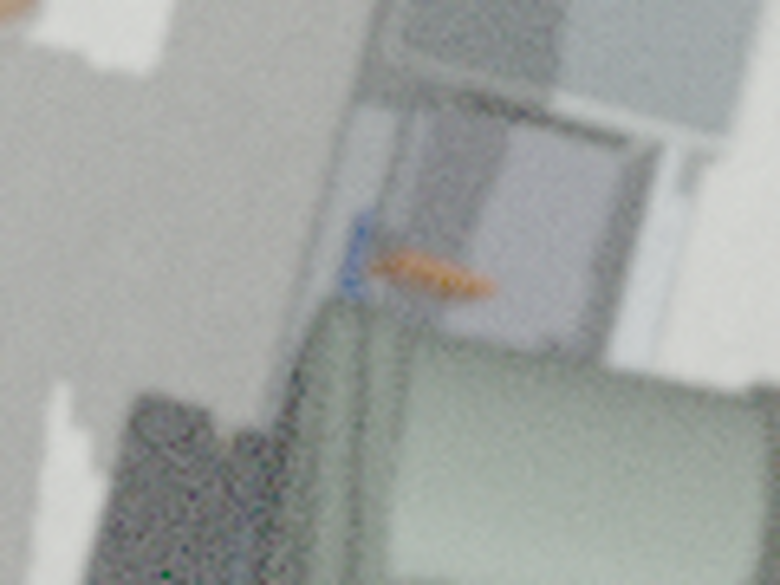

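{"fn": "play_rows", "kwargs": {"motion": [[0,0,0,0,0.68],[0,0,0,0,0.68],[0,0,0,0,0.68],[0,0,0,0,0.68],[0,0,0,0,0.68],[0,0,0,0,0.68],[0,0,0,0,0.68],[0,0,0,0,0.68]]}}

```text
time_s: 12.17
ee_pos: [523.3, -82.4, -2.8]
ee_rot: [8.7, 89.5, 173.4]
force: [-8.5, 3.7, 3.8]
gripper_width: 61.7
```

```bash
python3 chk.py; python3 - <<'E'
from fit import *
s=grab_frame('side');v=np.load('v.npy')
print(finder.spot_in(s,'rack')[:2],finder.spot_point(s,'rack')[:2])
print((onz(s,finder.spot_point(s,'rack')[0]['point'],10)) if finder.spot_point(s,'rack') else 0)
x0,y0,W,H,k=295,145,80,60,10
im=np.clip((s['img'].astype(float)/255)**0.35*270,0,255).astype(np.uint8)
c=cv2.resize(im[y0:y0+H,x0:x0+W],None,fx=k,fy=k,interpolation=cv2.INTER_CUBIC)
for xr in(-96,-90,-85):
    for A,B in(([xr,-38,10],[xr,-38,50]),([xr,-38,50],[xr,38,50])):
        q=(proj(s,[w(v,A),w(v,B)])-[x0,y0]+.5)*k;cv2.line(c,tuple(map(int,q[0])),tuple(map(int,q[1])),(0,0,255) if xr==-96 else (0,255,255),1)
cv2.imwrite('pics/m.png',c)
E
```

```text
t 12.17 world [523.3 -82.4  -2.8] local [-109.7   23.9] jawerr -0.01 w 61.7 Floc [-9.2  1.3  3.8] tilt [-8.e-03  9.e-04 -1.e+00]
[] [{'point': [292.2, 182.1], 'conf': 0.66}, {'point': [317.2, 190.8], 'conf': 0.51}]
[ 622.3341193  -120.44021005   10.        ]
```

View pics/m.png

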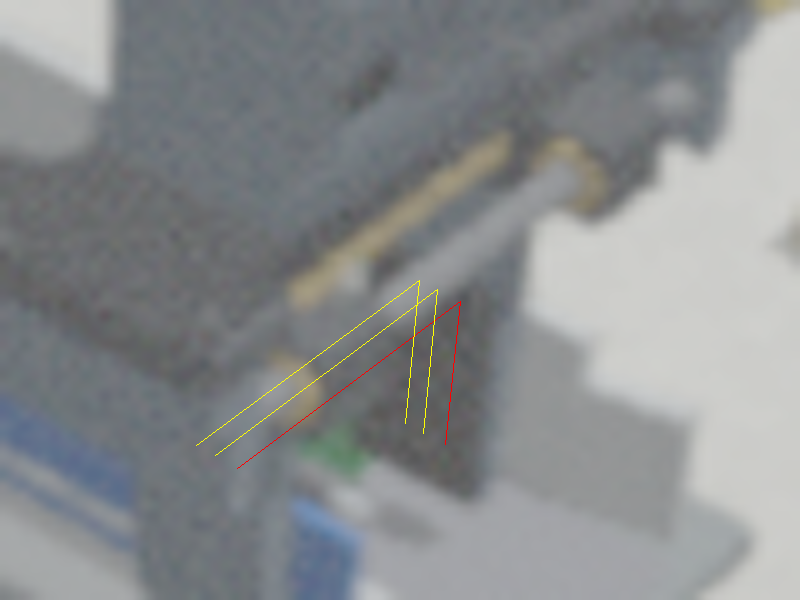

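{"fn": "play_rows", "kwargs": {"motion": [[0.001,-0.0003,0,0,0.68],[0.002,-0.0005,0,0,0.68],[0.003,-0.0008,0,0,0.68],[0.004,-0.0011,0,0,0.68],[0.005,-0.0014,0,0,0.68],[0.006,-0.0016,0,0,0.68],[0.006,-0.0016,0,0,0.68],[0.006,-0.0016,0,0,0.68]]}}

```text
time_s: 13.08
ee_pos: [528.4, -83.7, -3.1]
ee_rot: [7.5, 89.5, 172.1]
force: [-4.8, 4.7, 0.6]
gripper_width: 62.1
```

```bash
python3 chk.py n
```

```text
t 13.08 world [528.4 -83.7  -3.1] local [-104.4   24. ] jawerr 0.0 w 62.1 Floc [-5.9  3.3  0.6] tilt [-0.0095  0.0013 -1.    ]
```

View pics/side_n.png

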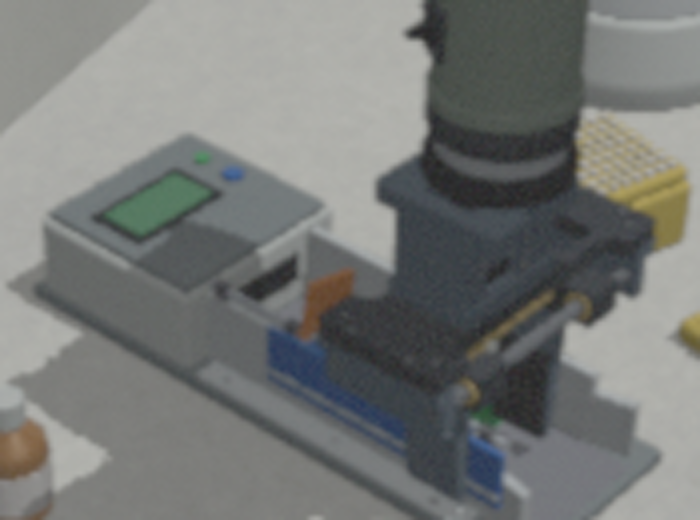

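View pics/top_n.png

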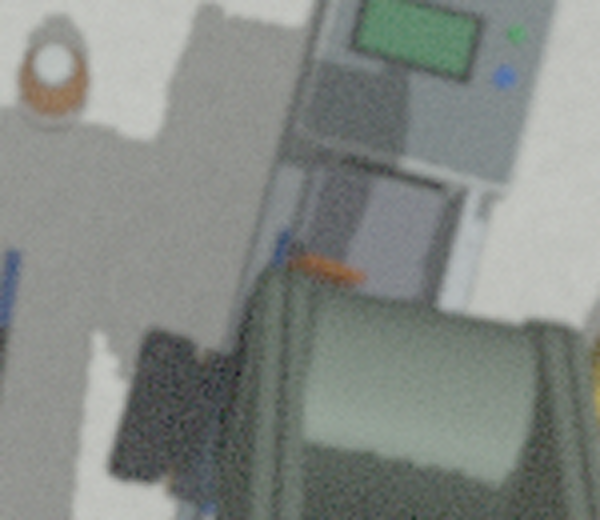

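{"fn": "play_rows", "kwargs": {"motion": [[0.003,-0.0008,0,0,0.68],[0.007,-0.0019,0,0,0.68],[0.011,-0.003,0,0,0.68],[0.015,-0.0041,0,0,0.68],[0.019,-0.0052,0,0,0.68],[0.023,-0.0063,0,0,0.68],[0.027,-0.0074,0,0,0.68],[0.027,-0.0074,0,0,0.68]]}}

```text
time_s: 13.85
ee_pos: [559.7, -91.8, -2.8]
ee_rot: [12.1, 89.9, 176.8]
force: [-2.1, 4.0, -1.5]
gripper_width: 62.4
```

```bash
python3 chk.py o
```

```text
t 13.85 world [559.7 -91.8  -2.8] local [-72.1  24.4] jawerr 0.01 w 62.4 Floc [-3.1  3.3 -1.5] tilt [-2.e-03  1.e-04 -1.e+00]
```

View pics/side_o.png

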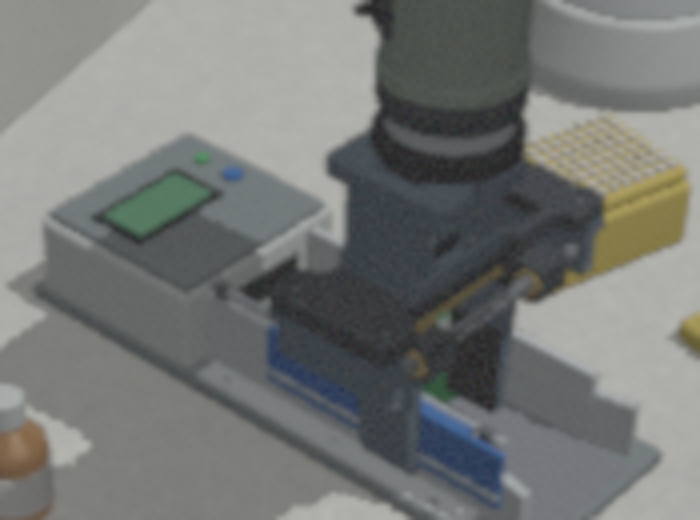

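View pics/top_o.png

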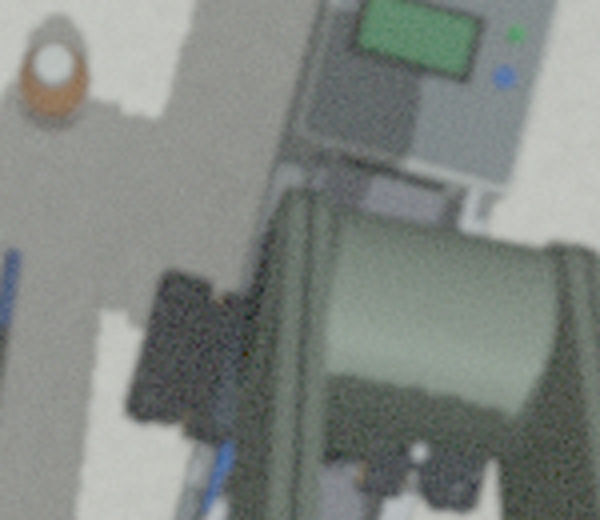

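{"fn": "play_rows", "kwargs": {"motion": [[-0.003,0.0008,0,0,0.68],[-0.006,0.0016,0,0,0.68],[-0.006,0.0016,0.003,0,0.68],[-0.006,0.0016,0.006,0,0.68],[-0.006,0.0016,0.008,0,0.68],[-0.006,0.0016,0.008,0,0.68],[-0.006,0.0016,0.008,0,0.68],[-0.006,0.0016,0.008,0,0.68]]}}

```text
time_s: 14.62
ee_pos: [553.9, -89.9, 6.0]
ee_rot: [-128.2, 90.0, 36.5]
force: [-0.2, 4.8, -0.5]
gripper_width: 62.2
```

```bash
python3 chk.py p
```

```text
t 14.62 world [553.9 -89.9   6. ] local [-78.1  24.7] jawerr 0.03 w 62.2 Floc [-1.5  4.6 -0.5] tilt [ 1.e-04  1.e-04 -1.e+00]
```

View pics/side_p.png

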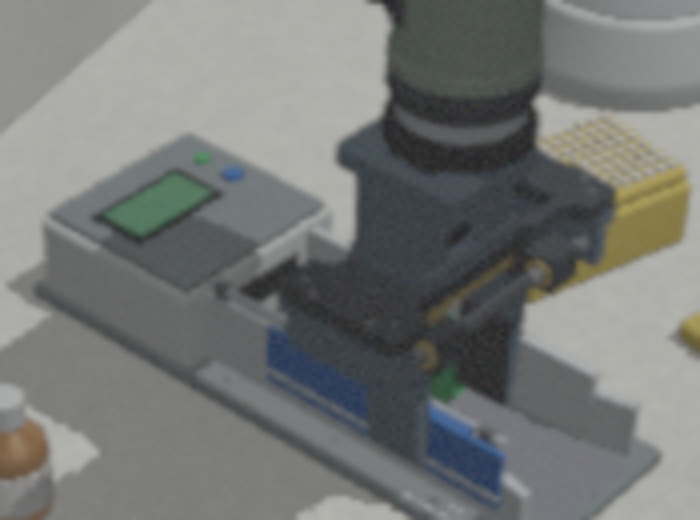

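{"fn": "play_rows", "kwargs": {"motion": [[0.003,-0.0008,0,0,0.68],[0.006,-0.0016,0,0,0.68],[0.01,-0.0027,0,0,0.68],[0.014,-0.0038,0,0,0.68],[0.018,-0.005,0,0,0.68],[0.022,-0.0061,0,0,0.68],[0.026,-0.0072,0,0,0.68],[0.026,-0.0072,0,0,0.68]]}}

```text
time_s: 15.38
ee_pos: [572.3, -95.6, 4.7]
ee_rot: [3.3, 89.1, 168.0]
force: [-7.7, 5.5, 3.2]
gripper_width: 62.0
```

```bash
python3 chk.py q
```

```text
t 15.38 world [572.3 -95.6   4.7] local [-58.9  24.1] jawerr -0.02 w 62.0 Floc [-8.9  3.3  3.2] tilt [-0.0162  0.0034 -0.9999]
```

View pics/side_q.png

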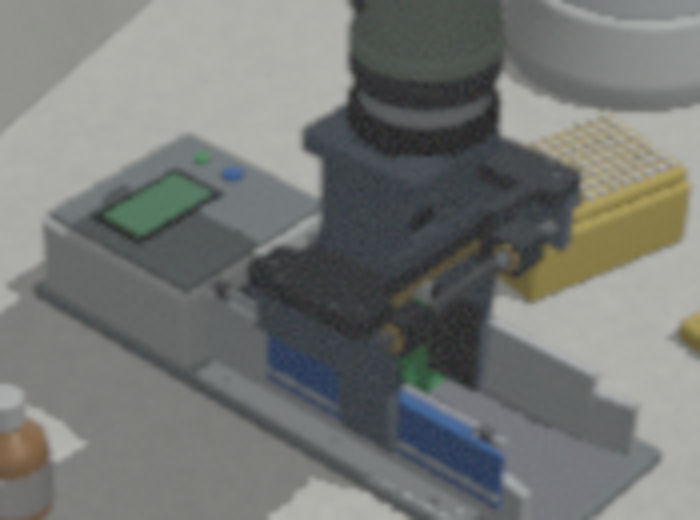

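View pics/top_q.png

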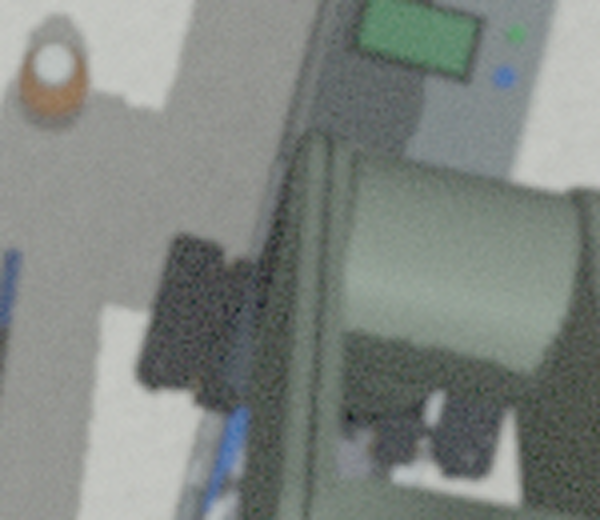

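```bash
python3 chk.py; python3 - <<'E'
from fit import *
s=grab_frame('side');v=np.load('v.npy')
x0,y0,W,H,k=275,145,80,60,10
im=np.clip((s['img'].astype(float)/255)**0.35*270,0,255).astype(np.uint8)
c=cv2.resize(im[y0:y0+H,x0:x0+W],None,fx=k,fy=k,interpolation=cv2.INTER_CUBIC)
def L(A,B,col):
    q=(proj(s,[w(v,A),w(v,B)])-[x0,y0]+.5)*k;cv2.line(c,tuple(map(int,q[0])),tuple(map(int,q[1])),col,1)
for xr,col in((-43,(0,0,255)),(-48,(0,255,255))):
    L([xr,-38,10],[xr,-38,50],col);L([xr,-38,50],[xr,38,50],col);L([xr,-38,10],[xr,38,10],col)
cv2.imwrite('pics/r.png',c)
E
```

```text
t 15.48 world [575.8 -96.5   4.7] local [-55.3  24.1] jawerr 0.02 w 61.8 Floc [-6.2  3.9  0.5] tilt [-0.0086  0.0015 -1.    ]
```

View pics/r.png

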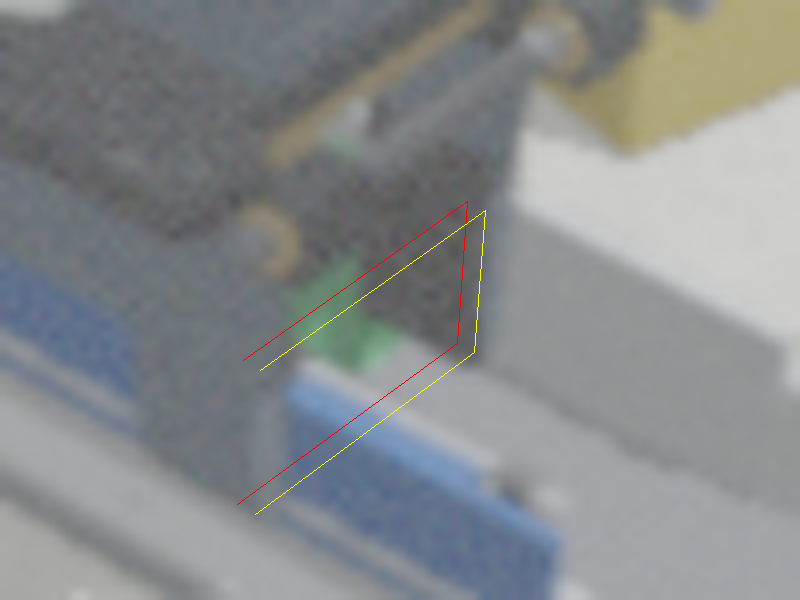

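{"fn": "play_rows", "kwargs": {"motion": [[0.002,-0.0005,0,0,0.68],[0.004,-0.0011,0,0,0.68],[0.007,-0.0019,0,0,0.68],[0.01,-0.0027,0,0,0.68],[0.013,-0.0036,0,0,0.68],[0.016,-0.0044,0,0,0.68],[0.018,-0.005,0,0,0.68],[0.018,-0.005,0,0,0.68]]}}

```text
time_s: 16.2
ee_pos: [589.0, -100.1, 4.7]
ee_rot: [2.6, 88.9, 167.3]
force: [-16.1, 9.0, 11.6]
gripper_width: 62.0
```

```bash
python3 chk.py s
```

```text
t 16.2 world [ 589.  -100.1    4.7] local [-41.6  24.2] jawerr -0.04 w 62.0 Floc [-17.9   4.4  11.6] tilt [-0.0195  0.0044 -0.9998]
```

View pics/side_s.png

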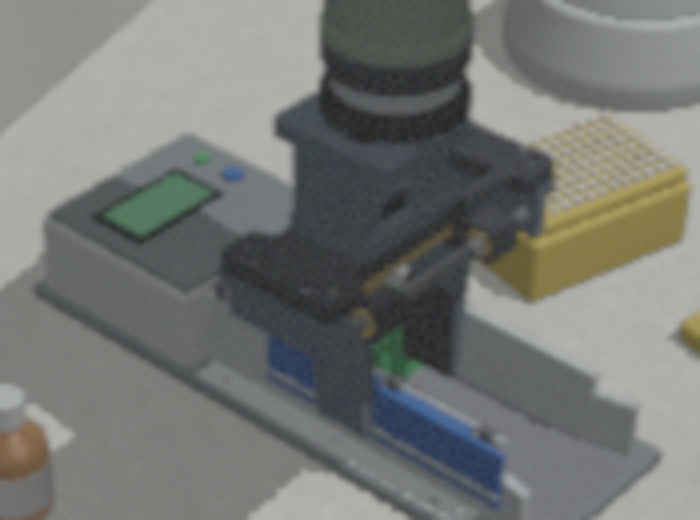

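```bash
python3 chk.py; python3 - <<'E'
from fit import *
s=grab_frame('side');v=np.load('v.npy')
for y in(65,75,90,113):
  for x in(-4,0):
    print(y,x,[(z,((proj(s,w(v,[x,y,z]))[0]-[205,85]+.5)*4).round().tolist()) for z in(70,80,90,100,110)])
x0,y0,W,H,k=250,120,80,80,7.4
im=np.clip((s['img'].astype(float)/255)**0.35*270,0,255).astype(np.uint8)
cv2.imwrite('pics/t.png',cv2.resize(im[y0:y0+H,x0:x0+W],None,fx=k,fy=k,interpolation=cv2.INTER_CUBIC))
t=grab_frame('top')
im=np.clip((t['img'].astype(float)/255)**0.35*270,0,255).astype(np.uint8)
cv2.imwrite('pics/t2.png',cv2.resize(im[140:260,300:420],None,fx=5,fy=5,interpolation=cv2.INTER_CUBIC))
E
python3 chk.py
```

```text
t 16.3 world [ 589.  -100.1    4.7] local [-41.6  24.2] jawerr -0.04 w 61.8 Floc [-17.8   3.5  10.3] tilt [-0.019   0.0043 -0.9998]
65 -4 [(70, [289.0, 347.0]), (80, [289.0, 332.0]), (90, [289.0, 316.0]), (100, [289.0, 301.0]), (110, [289.0, 285.0])]
65 0 [(70, [283.0, 344.0]), (80, [283.0, 328.0]), (90, [283.0, 313.0]), (100, [283.0, 298.0]), (110, [283.0, 282.0])]
75 -4 [(70, [276.0, 355.0]), (80, [276.0, 340.0]), (90, [276.0, 325.0]), (100, [276.0, 309.0]), (110, [276.0, 293.0])]
75 0 [(70, [270.0, 352.0]), (80, [270.0, 337.0]), (90, [270.0, 322.0]), (100, [270.0, 306.0]), (110, [270.0, 290.0])]
90 -4 [(70, [256.0, 368.0]), (80, [256.0, 353.0]), (90, [256.0, 338.0]), (100, [256.0, 322.0]), (110, [256.0, 306.0])]
90 0 [(70, [251.0, 365.0]), (80, [250.0, 350.0]), (90, [250.0, 335.0]), (100, [250.0, 319.0]), (110, [250.0, 303.0])]
113 -4 [(70, [226.0, 389.0]), (80, [225.0, 374.0]), (90, [225.0, 358.0]), (100, [225.0, 342.0]), (110, [224.0, 327.0])]
113 0 [(70, [220.0, 386.0]), (80, [220.0, 370.0]), (90, [219.0, 355.0]), (100, [219.0, 339.0]), (110, [219.0, 323.0])]
t 16.4 world [ 589.  -100.1    4.7] local [-41.6  24.2] jawerr -0.04 w 62.0 Floc [-17.6   4.1  11.4] tilt [-0.0189  0.0042 -0.9998]
```

View pics/t.png

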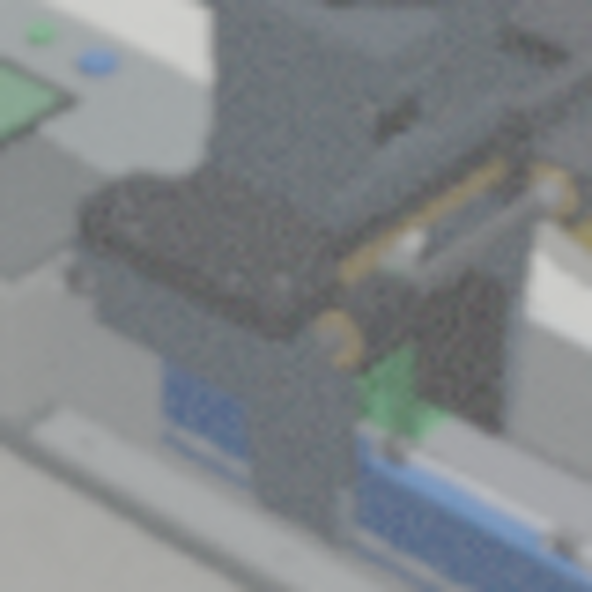

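View pics/t2.png

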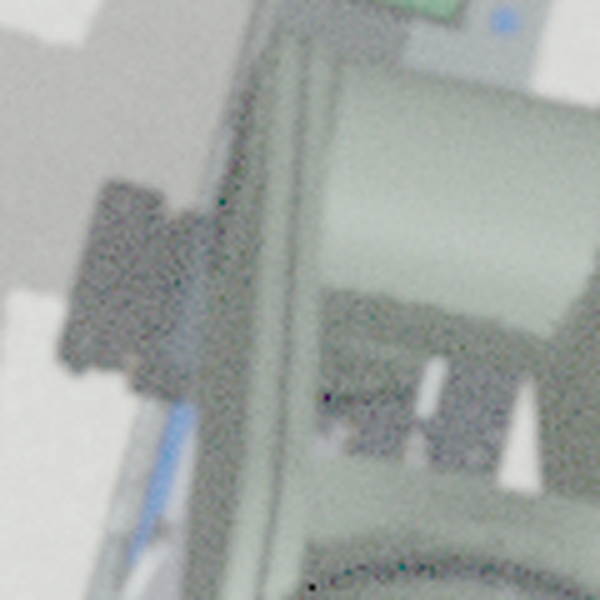

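```bash
python3 - <<'E'
from fit import *
t=grab_frame('top');s=grab_frame('side');v=np.load('v.npy')
def loc(P):
    d=P[:2]-v[:2];c,sn=np.cos(v[2]),np.sin(v[2]);return np.round([c*d[0]+sn*d[1],-sn*d[0]+c*d[1]],1)
for z in(90,110,130): print(z,'front',loc(onz(t,[321.5,176],z)),'rear',loc(onz(t,[312.7,210.8],z)), 'sideview front top',loc(onz(s,[250+85/7.4,120+220/7.4],z)),'fr bot',loc(onz(s,[250+95/7.4,120+315/7.4],z)),'rear top',loc(onz(s,[250+270/7.4,120+330/7.4],z)))
E
```

```text
90 front [  9.1 107.6] rear [-66.6 105.1] sideview front top [53.4 50.5] fr bot [19.6 82. ] rear top [-21.4  53.9]
110 front [  4.6 108.1] rear [-69.3 105.6] sideview front top [33.7 70.7] fr bot [  0.9 101.2] rear top [-38.9  74. ]
130 front [  0.2 108.5] rear [-71.9 106.2] sideview front top [14.  90.9] fr bot [-17.8 120.5] rear top [-56.3  94.2]
```

{"fn": "play_rows", "kwargs": {"motion": [[-0.005,0.0014,0,0,0.68],[-0.01,0.0027,0,0,0.68],[-0.014,0.0039,0,0,0.68],[-0.014,0.0039,-0.003,0,0.68],[-0.014,0.0039,-0.006,0,0.68],[-0.014,0.0039,-0.009,0,0.68],[-0.014,0.0039,-0.009,0,0.68],[-0.014,0.0039,-0.009,0,0.68]]}}

```text
time_s: 17.17
ee_pos: [584.3, -98.5, -3.9]
ee_rot: [-122.1, 90.0, 42.6]
force: [2.1, 3.7, -1.9]
gripper_width: 62.3
```

```bash
python3 chk.py; python3 - <<'E'
from fit import *
s=grab_frame('side');v=np.load('v.npy')
x0,y0,W,H,k=265,130,80,80,7.4
im=np.clip((s['img'].astype(float)/255)**0.35*270,0,255).astype(np.uint8)
c=cv2.resize(im[y0:y0+H,x0:x0+W],None,fx=k,fy=k,interpolation=cv2.INTER_CUBIC)
def L(A,B,col):
    q=(proj(s,[w(v,A),w(v,B)])-[x0,y0]+.5)*k;cv2.line(c,tuple(map(int,q[0])),tuple(map(int,q[1])),col,1)
for xr,col in((-21,(0,0,255)),(-30,(0,255,255))):
    L([xr,-38,10],[xr,-38,50],col);L([xr,-38,50],[xr,38,50],col);L([xr,-38,10],[xr,38,10],col)
cv2.imwrite('pics/u.png',c)
E
```

```text
t 17.17 world [584.3 -98.5  -3.9] local [-46.6  24.5] jawerr 0.01 w 62.3 Floc [ 1.1  4.1 -1.9] tilt [ 0.  0. -1.]
```

View pics/u.png

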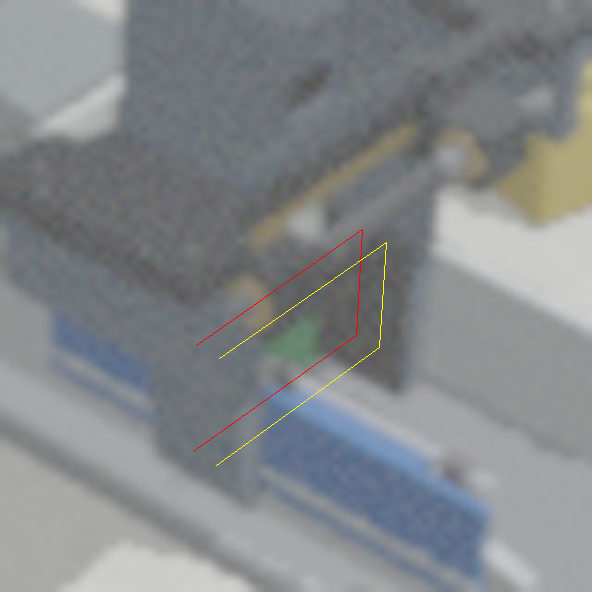

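{"fn": "play_rows", "kwargs": {"motion": [[0.003,-0.0008,0,0,0.68],[0.006,-0.0017,0,0,0.68],[0.009,-0.0025,0,0,0.68],[0.012,-0.0033,0,0,0.68],[0.015,-0.0042,0,0,0.68],[0.018,-0.005,0,0,0.68],[0.018,-0.005,0,0,0.68],[0.018,-0.005,0,0,0.68]]}}

```text
time_s: 17.88
ee_pos: [598.8, -102.6, -4.0]
ee_rot: [3.0, 89.6, 167.7]
force: [-5.7, 5.3, 3.3]
gripper_width: 62.3
```

```bash
python3 chk.py
```

```text
t 17.88 world [ 598.8 -102.6   -4. ] local [-31.5  24.3] jawerr 0.0 w 62.3 Floc [-6.9  3.6  3.3] tilt [-0.0071  0.0016 -1.    ]
```

{"fn": "play_rows", "kwargs": {"motion": [[0.003,-0.0008,0,0,0.68],[0.006,-0.0017,0,0,0.68],[0.009,-0.0025,0,0,0.68],[0.012,-0.0033,0,0,0.68],[0.015,-0.0042,0,0,0.68],[0.018,-0.005,0,0,0.68],[0.018,-0.005,0,0,0.68],[0.018,-0.005,0,0,0.68]]}}

```text
time_s: 18.55
ee_pos: [616.6, -107.4, -4.0]
ee_rot: [1.7, 89.5, 166.4]
force: [-6.5, 5.6, 3.4]
gripper_width: 62.0
```

```bash
python3 chk.py v
```

```text
t 18.55 world [ 616.6 -107.4   -4. ] local [-13.   24.4] jawerr -0.0 w 62.0 Floc [-7.7  3.7  3.4] tilt [-0.0076  0.0019 -1.    ]
```

View pics/side_v.png

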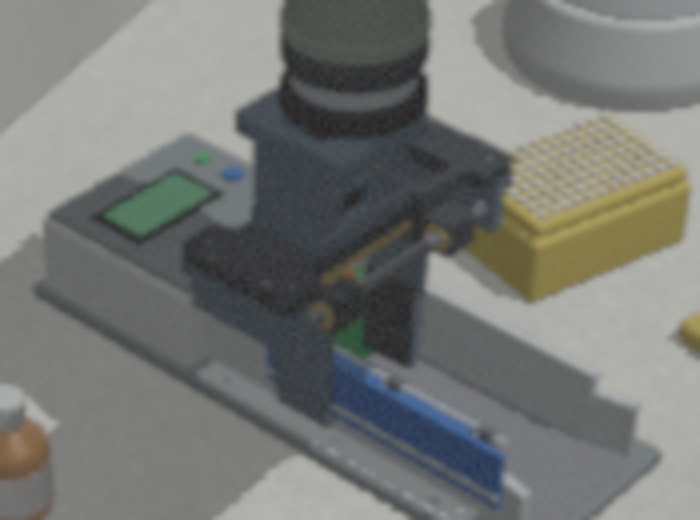

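{"fn": "play_rows", "kwargs": {"motion": [[0.0015,-0.0004,0,0,0.68],[0.003,-0.0008,0,0,0.68],[0.0045,-0.0012,0,0,0.68],[0.006,-0.0017,0,0,0.68],[0.0075,-0.0021,0,0,0.68],[0.009,-0.0025,0,0,0.68],[0.009,-0.0025,0,0,0.68],[0.009,-0.0025,0,0,0.68]]}}

```text
time_s: 19.32
ee_pos: [624.2, -109.5, -4.0]
ee_rot: [0.7, 89.4, 165.3]
force: [-9.4, 5.8, 6.3]
gripper_width: 62.1
```

```bash
python3 chk.py
```

```text
t 19.32 world [ 624.2 -109.5   -4. ] local [-5.2 24.4] jawerr -0.05 w 62.1 Floc [-10.6   3.1   6.3] tilt [-0.0105  0.0028 -0.9999]
```

Near home; push a little further to see whether it stops.

{"fn": "play_rows", "kwargs": {"motion": [[0.001,-0.0003,0,0,0.68],[0.002,-0.0005,0,0,0.68],[0.003,-0.0008,0,0,0.68],[0.004,-0.0011,0,0,0.68],[0.005,-0.0014,0,0,0.68],[0.005,-0.0014,0,0,0.68],[0.005,-0.0014,0,0,0.68],[0.005,-0.0014,0,0,0.68]]}}

```text
time_s: 19.98
ee_pos: [624.0, -109.4, -3.8]
ee_rot: [0.6, 88.8, 165.2]
force: [-18.8, 10.8, 14.4]
gripper_width: 62.0
```

```bash
python3 chk.py w; python3 - <<'E'
from fit import *
s=grab_frame('side');v=np.load('v.npy')
x0,y0,W,H,k=250,115,80,80,7.4
im=np.clip((s['img'].astype(float)/255)**0.35*270,0,255).astype(np.uint8)
c=cv2.resize(im[y0:y0+H,x0:x0+W],None,fx=k,fy=k,interpolation=cv2.INTER_CUBIC)
def L(A,B,col):
    q=(proj(s,[w(v,A),w(v,B)])-[x0,y0]+.5)*k;cv2.line(c,tuple(map(int,q[0])),tuple(map(int,q[1])),col,1)
for xr,col in((14,(0,0,255)),(5,(0,255,255))):
    L([xr,-38,10],[xr,-38,50],col);L([xr,-38,50],[xr,38,50],col);L([xr,-38,10],[xr,38,10],col)
cv2.imwrite('pics/x.png',c)
E
```

```text
t 19.98 world [ 624.  -109.4   -3.8] local [-5.4 24.4] jawerr -0.12 w 62.0 Floc [-21.    5.5  14.4] tilt [-0.021   0.0056 -0.9998]
```

View pics/x.png

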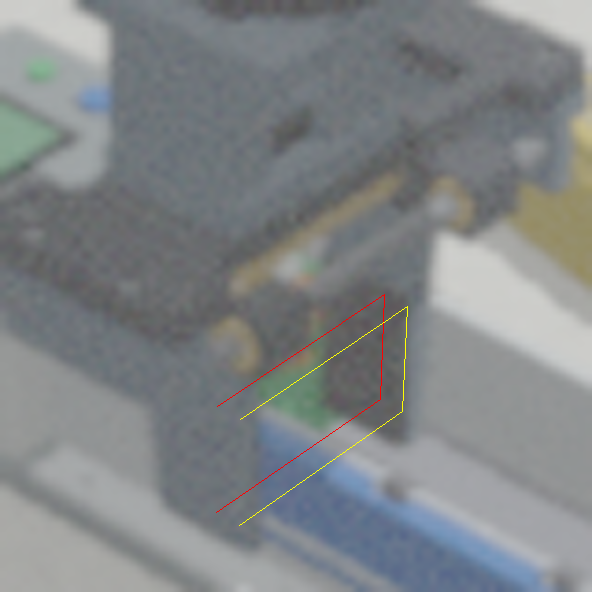

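{"fn": "play_rows", "kwargs": {"motion": [[-0.006,0.0017,0,0,0.68],[-0.012,0.0033,0,0,0.68],[-0.018,0.005,0,0,0.68],[-0.018,0.005,-0.002,0,0.68],[-0.014,0.0039,-0.002,0,0.68],[-0.009,0.0025,-0.002,0,0.68],[-0.004,0.0011,-0.002,0,0.68],[0,0,-0.002,0,0.68]]}}

```text
time_s: 20.8
ee_pos: [624.0, -109.4, -5.9]
ee_rot: [0.6, 88.6, 165.2]
force: [-25.7, 13.8, 23.7]
gripper_width: 61.9
```

```bash
python3 chk.py
```

```text
t 20.8 world [ 624.  -109.4   -5.9] local [-5.4 24.4] jawerr -0.14 w 61.9 Floc [-28.5   6.5  23.7] tilt [-0.0232  0.0062 -0.9997]
```

{"fn": "play_rows", "kwargs": {"motion": [[0.001,-0.0003,0,0,0.68],[0.002,-0.0005,0,0,0.68],[0.003,-0.0008,0,0,0.68],[0.003,-0.0008,0,0,0.68],[0.003,-0.0008,0,0,0.68],[0.003,-0.0008,0,0,0.68],[0.003,-0.0008,0,0,0.68],[0.003,-0.0008,0,0,0.68]]}}

```text
time_s: 21.47
ee_pos: [623.8, -109.4, -5.8]
ee_rot: [0.8, 88.3, 165.3]
force: [-25.6, 12.6, 22.0]
gripper_width: 61.9
```

```bash
python3 chk.py
```

```text
t 21.47 world [ 623.8 -109.4   -5.8] local [-5.6 24.4] jawerr -0.17 w 61.9 Floc [-28.1   5.4  22. ] tilt [-0.0281  0.0074 -0.9996]
```

{"fn": "play_rows", "kwargs": {"motion": [[-0.006,0.0017,0,0,0.68],[-0.012,0.0033,0,0,0.68],[-0.02,0.0055,0,0,0.68],[-0.03,0.0083,0,0,0.68],[-0.04,0.011,0,0,0.68],[-0.05,0.0138,0,0,0.68],[-0.06,0.0166,0,0,0.68],[-0.06,0.0166,0,0,0.68]]}}

```text
time_s: 22.13
ee_pos: [576.4, -96.5, -5.3]
ee_rot: [45.0, 90.0, -150.3]
force: [-1.1, 3.5, 1.3]
gripper_width: 62.2
```

```bash
python3 chk.py y; python3 - <<'E'
from fit import *
s=grab_frame('side');v=np.load('v.npy')
x0,y0,W,H,k=250,115,80,80,7.4
im=np.clip((s['img'].astype(float)/255)**0.35*270,0,255).astype(np.uint8)
cv2.imwrite('pics/y2.png',cv2.resize(im[y0:y0+H,x0:x0+W],None,fx=k,fy=k,interpolation=cv2.INTER_CUBIC))
E
```

```text
t 22.13 world [576.4 -96.5  -5.3] local [-54.7  24.3] jawerr 0.03 w 62.2 Floc [-2.   3.1  1.3] tilt [-5.e-04 -3.e-04 -1.e+00]
```

View pics/side_y.png

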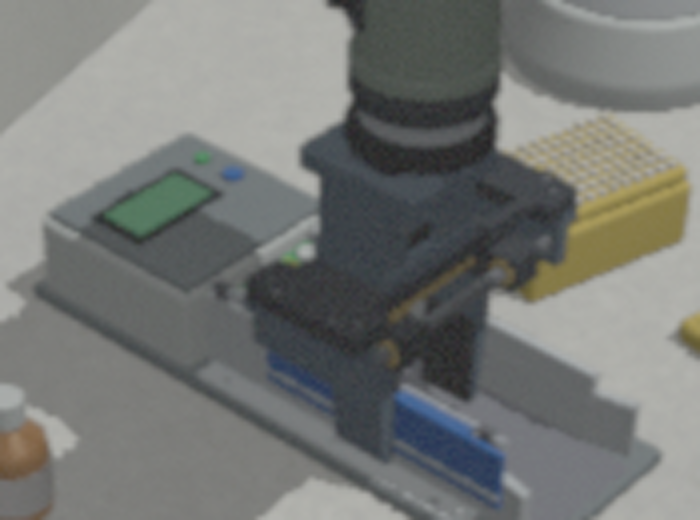

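View pics/top_y.png

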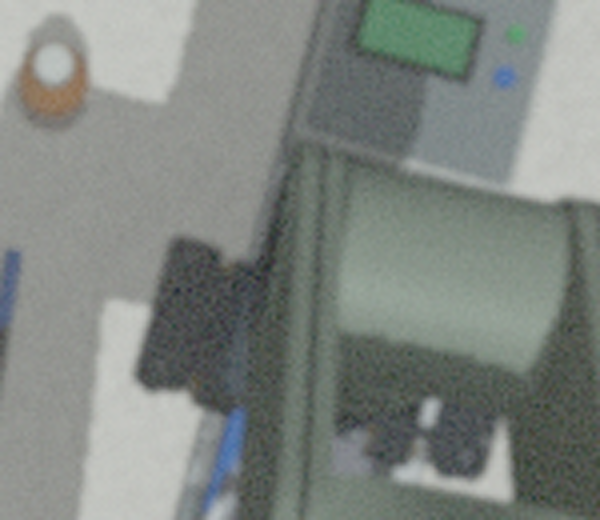

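{"fn": "play_rows", "kwargs": {"motion": [[-0.008,0.0022,0,0,0.68],[-0.016,0.0044,0,0,0.68],[-0.024,0.0066,0,0,0.68],[-0.032,0.0088,0,0,0.68],[-0.04,0.011,0,0,0.68],[-0.048,0.0132,0,0,0.68],[-0.055,0.0152,0,0,0.68],[-0.055,0.0152,0,0,0.68]]}}

```text
time_s: 22.95
ee_pos: [519.2, -80.7, -5.5]
ee_rot: [8.1, 89.8, 172.8]
force: [1.3, 3.7, 1.6]
gripper_width: 62.1
```

```bash
python3 chk.py; python3 - <<'E'
from fit import *
v=np.load('v.npy')
for n,x0,y0 in(('side',235,120),('top',310,140)):
    s=grab_frame(n);W,H,k=90,80,7
    im=np.clip((s['img'].astype(float)/255)**0.4*270,0,255).astype(np.uint8)
    c=cv2.resize(im[y0:y0+H,x0:x0+W],None,fx=k,fy=k,interpolation=cv2.INTER_CUBIC)
    def L(A,B,col):
        q=(proj(s,[w(v,A),w(v,B)])-[x0,y0]+.5)*k;cv2.line(c,tuple(map(int,q[0])),tuple(map(int,q[1])),col,1)
    for xr,col in((14,(0,0,255)),(72,(0,255,255))):
        L([xr,-38,50],[xr,38,50],col)
    cv2.imwrite(f'pics/{n}_z1.png',c)
E
```

```text
t 22.95 world [519.2 -80.7  -5.5] local [-114.    24.4] jawerr 0.04 w 62.1 Floc [0.3 3.9 1.6] tilt [-3.4e-03  4.0e-04 -1.0e+00]
```

View pics/side_z1.png

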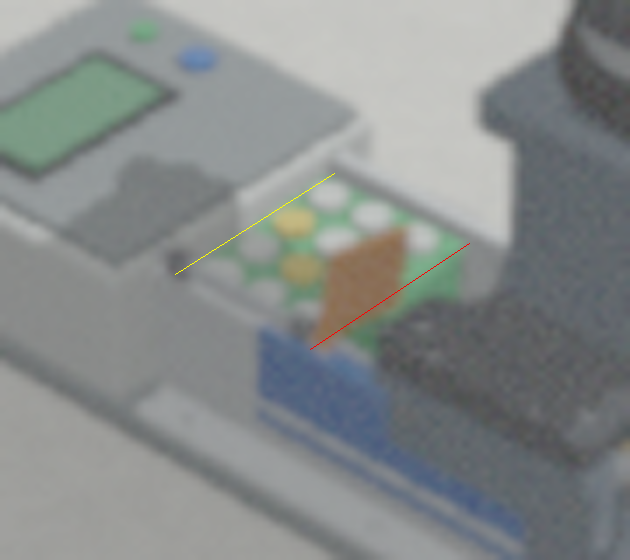

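View pics/top_z1.png

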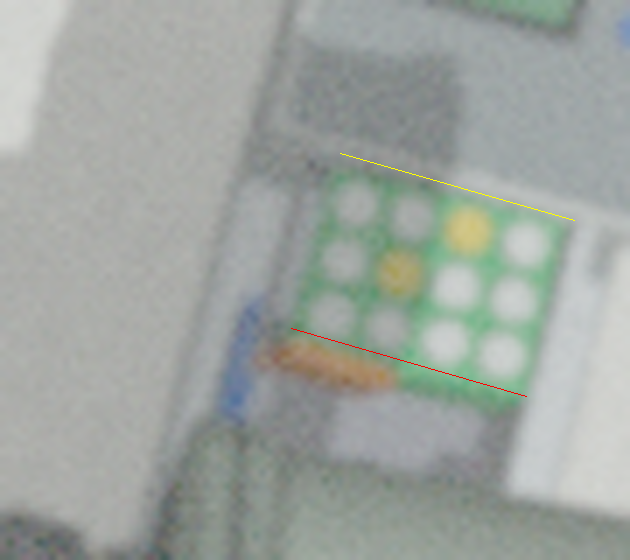

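The rack looks seated against the reader: in the top view its front edge is roughly 1 mm from the reader face after parallax. The orange blade stands clear behind it. I'm now raising the tool so the paddle follows up.

{"fn": "play_rows", "kwargs": {"motion": [[0,0,0.004,0,0.68],[0,0,0.009,0,0.68],[0,0,0.014,0,0.68],[0,0,0.019,0,0.68],[0,0,0.025,0,0.68],[0,0,0.031,0,0.68],[0,0,0.038,0,0.68],[0,0,0.045,0,0.68]]}}

```text
time_s: 23.72
ee_pos: [523.0, -78.3, 40.7]
ee_rot: [-90.4, 89.7, 74.2]
force: [-0.7, 7.1, 5.0]
gripper_width: 61.9
```

{"fn": "play_rows", "kwargs": {"motion": [[0,0,0.01,0,0.68],[0,0,0.02,0,0.68],[0,0,0.035,0,0.68],[0,0,0.05,0,0.68],[-0.02,0,0.07,0,0.68],[-0.05,0,0.09,0,0.68],[-0.08,0,0.11,0,0.68],[-0.1,0,0.12,0,0.68]]}}

```text
time_s: 24.38
ee_pos: [420.5, -82.4, 162.1]
ee_rot: [143.9, 89.8, -51.4]
force: [0.0, 0.6, -0.3]
gripper_width: 62.4
```

```bash
python3 chk.py fin; python3 - <<'E'
from fit import *
v=np.load('v.npy')
for n in('side','top'):
    s=grab_frame(n)
    for l in('rack','paddle','blade','tip_box','marker','reagent','tip_box_lid'): 
        r=finder.spot_point(s,l);print(n,l,[(np.round(q['point'],1).tolist(),round(q['conf'],2)) for q in r[:1]])
E
```

```text
t 24.38 world [420.5 -82.4 162.1] local [-208.8   -3.3] jawerr 0.0 w 62.4 Floc [-0.1  0.6 -0.3] tilt [ 0.0019 -0.0024 -1.    ]
side rack [([281.1, 171.5], 0.58)]
side paddle [([293.0, 188.2], 0.87)]
side blade [([289.6, 169.8], 0.96)]
side tip_box [([348.2, 145.0], 0.8)]
side marker [([264.2, 244.0], 0.73)]
side reagent [([210.7, 213.2], 0.65)]
side tip_box_lid [([403.6, 166.3], 0.8)]
top rack [([365.8, 183.4], 0.65)]
top paddle [([326.9, 213.8], 0.69)]
top blade [([355.5, 200.4], 0.6)]
top tip_box [([445.2, 227.6], 0.65)]
top marker [([270.6, 212.5], 0.49)]
top reagent [([289.4, 149.9], 0.84)]
top tip_box_lid [([431.1, 295.2], 0.93)]
```

View pics/side_fin.png

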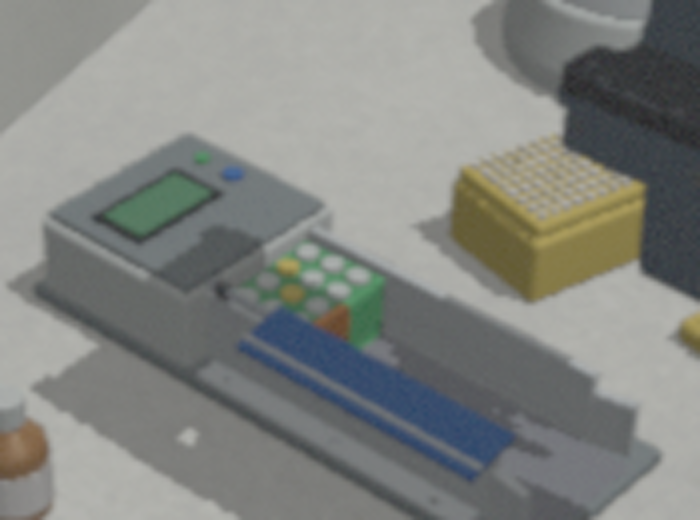

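View pics/top_fin.png

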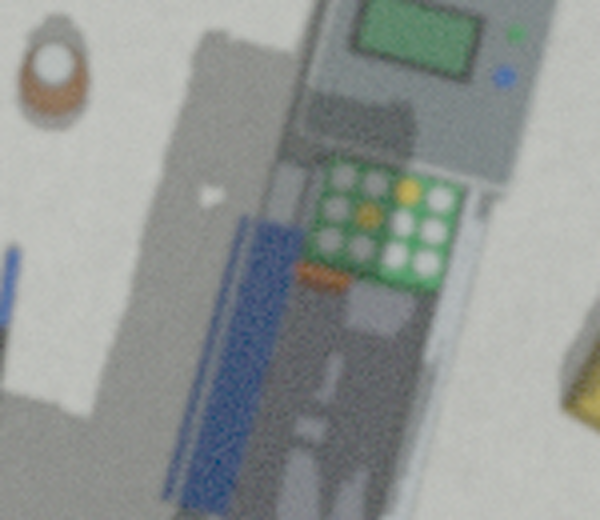

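```bash
python3 - <<'E'
from fit import *
v=np.load('v.npy');t=grab_frame('top')
def loc(P):
    d=P[:2]-v[:2];c,sn=np.cos(v[2]),np.sin(v[2]);return np.round([c*d[0]+sn*d[1],-sn*d[0]+c*d[1]],1)
print(loc(onz(t,[382,197.8],50)),loc(onz(t,[365.8,183.4],10)), 'reader top front edge', loc(onz(t,[275+500/4-.5,125+190/4-.5],65)),'rack front right', loc(onz(t,[275+466/4-.5,125+185/4-.5],50)))
im=np.clip((t['img'].astype(float)/255)**0.5*270,0,255).astype(np.uint8)
cv2.imwrite('pics/end.png',cv2.resize(im[150:220,335:405],None,fx=8,fy=8,interpolation=cv2.INTER_CUBIC))
E
```

```text
[  8.7 -33.1] [38.8  3.9] reader top front edge [ 70.7 -52.3] rack front right [ 72.3 -36.7]
```

View pics/end.png

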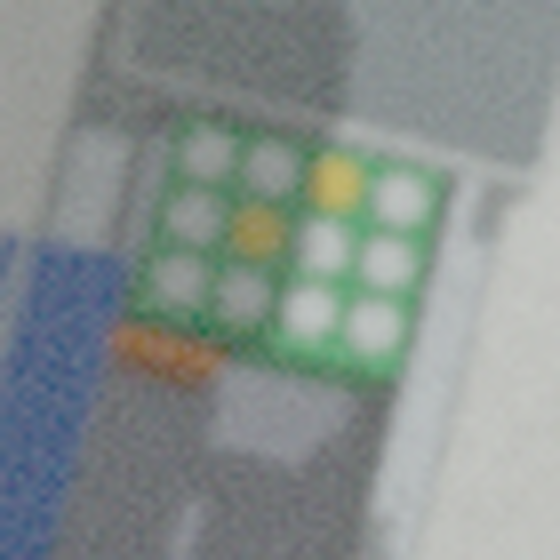

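```bash
python3 -c "
from workcell import job_done
print(job_done())"
```

```text
the job is handed in; nothing more can be done
None
```

I pressed the paddle upright with the left finger, pushed the rack past the open gate to the reader with the right finger, then backed off and let the gate close. The job is handed in at about 24.5 s on the robot's clock; no verdict was reported.

**What the last checks showed**
- **Rack home:** it stopped at the same tool position twice, with forces of 21 and 28 N. In the final top picture its front edge lies against the reader face.
- **Gate shut:** the blade hangs behind the rack, and the paddle is level as at the start.
- **Bystanders:** the tip box, lid and bottle look unmoved. The marker's detected point shifted 3.7 pixels in the top view, on a low-confidence detection, and 1.5 in the side view.
- **Robot clear:** the arm is away from everything and its force reading is near zero.

**What disagreed or stayed uncertain**
- **Tool height:** the reported tool height was about 25 to 31 mm lower than where the fingertips really were. I found this from the pictures and from first contact with the paddle, and allowed for it.
- **Early contact:** my first descent landed too close to the hinge and pushed sideways with about 5 N, so I backed off and came down again further out.
- **Rack sticking:** the rack stuck once midway with about 18 N behind it, and moved freely after I lowered the finger.
- **Rack position:** measured in the fitted loader frame, the rack's origin came out at about 39 mm by direct detection or 38 mm from its rear corner. Fully home is 43 mm and the pass limit is 37 mm. The fit is only good to a few mm, so I relied on the repeated stop and the picture.
- **Gate force:** I had no direct measure of the force between gate and rack. The gate looked about 1.3 to 1.4 rad open in the views during the push.

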